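# Load, close and clamp a finishing box at the polishing bench

## Task

Draw the open parts box out along its channel until it is clear of the plastic guard, and put every aluminium T-handle on the bench into it. Fit the lid so that it sits down flush on the box, slide the closed box back under the guard until you feel it against the stop, and then swing the clamp arm fully down onto the lid.

Things in the scene. Friction and masses are not known exactly. Their poses are not given: they have to be found in the camera images.
- station: Fixed station: a straight channel along its x axis (+x leads in under the guard). Origin at bench level on the channel's centre line. Floor plate top 6 mm up, x from -220 to +130 mm; side rails 41 mm high, 12 mm thick, inner faces at y = +-76 mm. The clamp's post, 34 x 18 mm, 85 mm high, stands outside the +y rail at x -50, y 110 mm.
- channel_lip (a point): Middle of the inner face of the channel's low front lip (212 mm before the station's origin), 14.5 mm above the bench: the box stops against it when drawn right out, its origin then 83 mm beyond the lip along x. Axes as the station's.
- guard_edge (a point): Middle of the guard's front edge, on the roof's underside, 123 mm above the bench. The clear plastic guard roofs the channel from here to 150 mm farther along x; its top is 131 mm above the bench, its side walls stand on the rails. Axes as the station's.
- stop: Dark steel stop block fixed in the far part of the channel under the guard, 45 mm high, 110 mm wide; its place along the channel differs from job to job by up to 20 mm. Origin: foot of the middle of the face that the box meets; axes as the station's. With the box home, the box's origin is 83 mm before this point along x.
- box: Open grey plastic parts box, loose in the channel (3 mm free each side), 166 (x) x 146 (y) x 66 mm high, walls and floor 8 mm, 0.2 to 0.4 kg; starts half under the guard, front (-x) wall outside. Origin: centre of its underside; axes as the station's. Pinch the front wall from above to draw it; push that wall to slide it in (4 to 9 N loaded; sharply more at the stop).
- lid: Loose grey lid, 0.16 kg, 42 mm high: a plug 142 (x) x 122 (y) x 8 mm that enters the box with 4 mm to spare each side; a plate 166 x 146 x 6 mm on it that rests on the rim; on top, central, a black grip 14 mm thick (x), 60 mm long (y), 28 mm high. Origin: centre of the plug's underside; seated, it lies 58 mm above the box's origin, axes parallel (either way round).
- clamp (a joint): Hold-down clamp arm, angle in rad: 0 = down, level across the lid, its rubber foot (72 mm from the hinge) on it; starts at about 1.35 to 1.6 (upright, beside the +y rail). It stays where it is left; about 2 N at its tip moves it. It swings about the station's x axis; down, the arm points to the station's -y.
- clamp_hinge (a point): Centre of the clamp's hinge, 98 mm above the bench; axes as the station's. The arm is 20 mm wide (x), 12 mm thick, centred on the hinge, and 110 mm long.
- clamp_tip (a point): Point on the outer (upper, when down) face of the clamp arm, 95 mm from the hinge, on its black grip.
- handle0: Cast aluminium T-handle lying on its crossbar with the stem up (may be absent): crossbar 110 (x) x 30 (y) x 12 mm, square stem 20 x 20 mm rising from the middle of it to 42 mm above the underside; 0.08 to 0.15 kg. Origin: centre of the crossbar's underside, z along the stem.
- handle1: Cast aluminium T-handle lying on its crossbar with the stem up (may be absent): crossbar 110 (x) x 30 (y) x 12 mm, square stem 20 x 20 mm rising from the middle of it to 42 mm above the underside; 0.08 to 0.15 kg. Origin: centre of the crossbar's underside, z along the stem.
- handle2: Cast aluminium T-handle lying on its crossbar with the stem up (may be absent): crossbar 110 (x) x 30 (y) x 12 mm, square stem 20 x 20 mm rising from the middle of it to 42 mm above the underside; 0.08 to 0.15 kg. Origin: centre of the crossbar's underside, z along the stem.
- handle3: Cast aluminium T-handle lying on its crossbar with the stem up (may be absent): crossbar 110 (x) x 30 (y) x 12 mm, square stem 20 x 20 mm rising from the middle of it to 42 mm above the underside; 0.08 to 0.15 kg. Origin: centre of the crossbar's underside, z along the stem.
Not all that is in view belongs to the job. What is shaped like the handle3 but yellow is not meant.

How it is judged:
By the outcome, as a careful person would: the job done as asked, in the order asked, and still so for the second after the job is handed in, with the robot touching nothing.
Of handle0, handle1, handle2, handle3 only 2 to 4 are there at a start; the rules pass over those that are not, and their reading is None.
At some moment in a run one of handle0, handle1, handle2, handle3 may be knocked a few centimetres aside while the robot is not near it.
Once in a run the grip may slacken for a moment while it holds something.
It also fails if it takes over 210 s, if anything falls off the work surface, if the arm or the gripper's body presses on something with over 40 N, if the wrist force passes 120 N, or if a joint passes its speed limit or range.

## Robot

A 6-joint arm with a two-finger parallel gripper is mounted at the origin on the work surface. World frame = base frame: x ahead of the robot, y to its left, z up, the work surface at z = 0. Lengths are in m, angles in degrees, forces in N, time in s.
With the tool pointing down it reaches from about 0.4 to 0.825 m from the base axis. Payload 7 kg.
Tool frame: the origin (TCP) lies between the finger pads; the fingertips stand 22 mm ahead of it and the grasp point (between the pads) lies 3 mm ahead of it; z points along the fingers, y is the line along which they close (so a half turn about z gives the same grasp; the last joint's range is limited). The gripper opens to 88 mm and grips with 3 to 60 N. Pads are 19 mm wide; open, the fingers measure 130 mm over their backs; the gripper's body (78 mm by 193 mm) begins 47 mm behind the grasp point.
Start: joints at [-52.076, 20.546, 0.682, 0, -70.136, -16.507], TCP at [0.246, -0.628, 0.249] pointing down, gripper open.
Joint ranges: [-176.03, 176.03], [-82.01, 121.73], [-58.28, 71.71], [-173.87, 95.51], [-174.79, -0.11], [-173.66, 173.66]. Speed limits (degrees/s): [136.94, 136.94, 172.46, 180, 180, 180].

## Interface

Orientations are given as [roll, pitch, yaw] about the fixed x, y, z axes, in that order (R = Rz(yaw) Ry(pitch) Rx(roll)).
In Python, from plant import r, vision gives the robot as it stands.
- The arm moves only by the shell command python3 -m pendant 'ROWS' [FORCE]. ROWS is JSON, a list that holds one entry, the list of rows, each a list of 7 numbers: the shift along the tool's x, y, z scaled (see below), then the turn, a rotation vector about the tool's x, y, z scaled (see below), then the opening, from -1 (shut) to 1 (fully open). In form: [[[x, y, z, wx, wy, wz, fingers], ...]]. A call has exactly 8 rows; each row shifts and turns the commanded pose from where the row before left it, along the tool's axes as they then stand; what a row does not reach is not made up. The controller multiplies each number of a shift by 20 mm and each number of a turn by 4 degrees. A row lasts 1/10 s, in which the tool goes at most 50 mm and 8.59 degrees, less where a joint would pass 70% of its speed; a pose out of reach is approached as far as the arm can. A call with a number of a shift or a turn outside -1 to 1 is refused whole. A call with a gripper value outside its range is refused whole. The fingers move at their own pace and stop on an object; FORCE is the grip in N (left out, the last holds). Time passes only in rows, so rows that do not move let the fingers close, or fill a call up. It gives the time, the measured TCP pose, the force, the opening and the grip force at its end, in the units of the state.
- r.get_state(): the state, without advancing time (a new reading comes with each control period).
- vision.capture(name): name is "scene" or "top" or "wrist"; returns a dict with "frame" (420x560x3 uint8, blue, green, red), "depth" (420x560 float32, m along the optical axis (not along the pixel's ray), 0 where there is no reading), "camera_matrix" (3x3 intrinsics, pixels), "k1" (the pictures are not rectified: a ray, as slopes to the right and down, at radius r is drawn at 1 + k1 r^2 times it, then the intrinsics apply), "extrinsics" (4x4, takes a point from world to camera coordinates); the wrist camera has in their place "hand_eye" (4x4, takes a point from camera to tool coordinates, whose origin is the TCP and whose axes are the flange's). Camera axes: x right, y up, looking along -z (the intrinsics and any distortion apply to the point x, -y, -z); pixel columns grow to the right and rows downward; lengths in m; the calibration is good to about 2 mm. A picture is of the moment at which its call begins: read the wrist's pose just before it.
- r.close_job(): hands the job in; it is judged then, once.
The state is a dict: "time_s": time; "joints": joint angles; "qd": joint speeds; "joint_torque": joint torques, N m; "tcp_pos": TCP position; "eef_rot": TCP orientation; "contact_force": force on the tool from outside, world axes, zero at the start; "moment": the same for the moment, N m; "gripper_width": finger opening in m; "gripper_force": force on a finger pad.
Only numpy, scipy, OpenCV 4.12 (cv2) and the standard library are available. Lean on these libraries where they do the work, as an engineer would, in place of code of your own. Each camera call takes 0.05 s, during which the arm holds its last target. There are 200 camera calls.

## Working session

There is one attempt and no reset: what is moved stays moved. The work goes in short steps, Python scripts to look and compute and a shell command to move; the robot and the scene stay as the last step left them, time stands still between calls to the robot, and variables do not carry over. Pictures are saved under pics/ and viewed, at most 16 in all, crops included, and the job is handed in when it is done.

```bash
ls; mkdir -p pics; cat > h.py <<'E'
import numpy as np, cv2
from plant import r, vision
from scipy.spatial.transform import Rotation as R
def cap(n):
    s=r.get_state(); c=vision.capture(n)
    if n=="wrist":
        T=np.eye(4); T[:3,:3]=R.from_euler('xyz',s['eef_rot'],degrees=True).as_matrix(); T[:3,3]=s['tcp_pos']
        c['c2w']=T@np.array(c['hand_eye'])
    else: c['c2w']=np.linalg.inv(np.array(c['extrinsics']))
    return c
def rays(c,uv):
    K=np.array(c['camera_matrix']); uv=np.atleast_2d(np.array(uv,float))
    d=np.c_[(uv[:,0]-K[0,2])/K[0,0],(uv[:,1]-K[1,2])/K[1,1]]
    p=d.copy()
    for _ in range(8): p=d/(1+c['k1']*(p**2).sum(1,keepdims=True))
    v=np.c_[p[:,0],-p[:,1],-np.ones(len(p))]
    return c['c2w'][:3,3],v@c['c2w'][:3,:3].T
def plane(c,uv,z):
    o,v=rays(c,uv); return o+v*((z-o[2])/v[:,2])[:,None]
def depthpts(c):
    h,w=c['depth'].shape; u,v=np.meshgrid(np.arange(w),np.arange(h))
    o,d=rays(c,np.c_[u.ravel(),v.ravel()]); return (o+d*c['depth'].ravel()[:,None]).reshape(h,w,3)
E
python3 - <<'E'
from h import *
import pickle
print(r.get_state())
for n in("scene","top","wrist"):
    c=cap(n); pickle.dump(c,open(n+'.pkl','wb')); cv2.imwrite(f'pics/{n}0.png',c['frame']); print(n,c['c2w'].round(3).tolist(),c['camera_matrix'],c['k1'])
E
```

```text
pics
{'time_s': 0.0, 'joints': array([-5.20764937e+01,  2.05924444e+01,  6.34927960e-01, -2.16179624e-02,
       -7.01341853e+01, -1.65080406e+01]), 'qd': array([ 0.02154407,  0.03084763, -0.00508252,  0.02150504,  0.04735992,
       -0.00567515]), 'joint_torque': array([-7.79694947e-04, -5.82713628e+01,  2.93061000e+01,  6.99689358e+00,
        6.90556102e-03, -1.58776083e-04]), 'tcp_pos': array([ 0.24630496, -0.6279878 ,  0.24761531]), 'eef_rot': array([ 1.79906303e+02, -6.57524868e-03, -1.58591891e+02]), 'contact_force': array([ 0.17470098, -0.00782063,  0.20681777]), 'moment': array([-0.03682596,  0.00560018, -0.01731049]), 'gripper_force': 0.0, 'gripper_width': 0.08765115532301959}
scene [[0.148, -0.594, 0.791, 1.588], [0.989, 0.095, -0.113, -0.049], [-0.008, 0.799, 0.601, 0.852], [0.0, 0.0, 0.0, 1.0]] [[400.85168828   0.         282.3807891 ]
 [  0.         400.85168828 211.53083049]
 [  0.           0.           1.        ]] -0.05991315809214437
top [[0.006, 0.993, -0.115, 0.411], [-1.0, 0.008, 0.018, 0.089], [0.019, 0.115, 0.993, 1.332], [0.0, 0.0, 0.0, 1.0]] [[441.90724886   0.         278.43717861]
 [  0.         441.90724886 213.7668823 ]
 [  0.           0.           1.        ]] -0.14098224285937616
wrist [[-0.364, -0.888, -0.28, 0.171], [0.931, -0.346, -0.112, -0.658], [0.002, -0.302, 0.953, 0.384], [0.0, 0.0, 0.0, 1.0]] [[376.77114967   0.         281.81974345]
 [  0.         376.77114967 211.07242611]
 [  0.           0.           1.        ]] -0.0011433907053337163
```

View pics/top0.png

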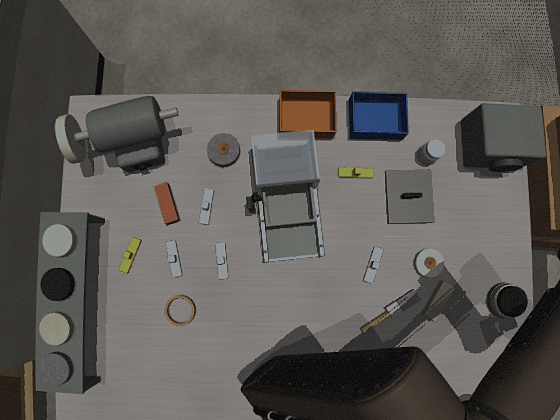

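View pics/scene0.png

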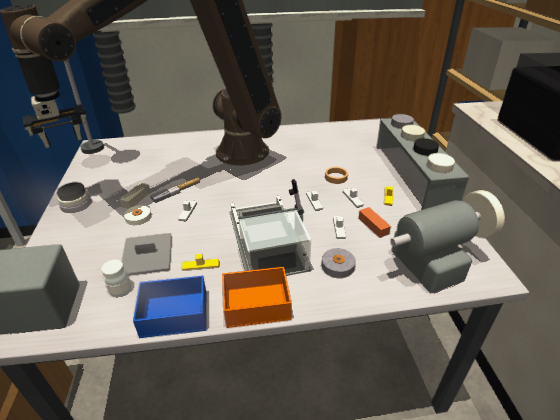

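The top view shows the station channel at (290,200), with the guard at its upper end and the clamp at (252,203). The lid is at (410,196). There are four silver T-handles, at (206,206), (174,258), (222,260) and (373,265). The two yellow T-shapes, at (355,172) and (130,255), are decoys. The scene view agrees: the same four silver handles and two yellow ones.

```bash
python3 - <<'E'
from h import *
import pickle
c=pickle.load(open('top.pkl','rb')); f=c['frame']
cv2.imwrite('pics/crop1.png',cv2.resize(f[120:285,155:445],None,fx=2.75,fy=2.75,interpolation=cv2.INTER_CUBIC))
P=depthpts(c)
hsv=cv2.cvtColor(f,cv2.COLOR_BGR2HSV)
for u,v in[(206,206),(174,258),(222,260),(373,265),(190,280),(410,210),(400,196),(410,196),(440,240),(290,250),(290,210),(262,230),(320,230)]:
    print((u,v),f[v,u],hsv[v,u],P[v,u].round(4))
E
```

```text
(206, 206) [165 157 149] [105  25 165] [0.5821 0.2786 0.045 ]
(174, 258) [138 142 137] [ 66   9 142] [0.4287 0.3699 0.0409]
(222, 260) [160 152 146] [107  22 160] [0.4244 0.2286 0.0433]
(373, 265) [164 157 151] [106  20 164] [ 0.4118 -0.2134  0.0418]
(190, 280) [122 125 127] [ 18  10 127] [ 0.3639  0.3288 -0.0005]
(410, 210) [ 98 100 102] [ 15  10 102] [ 0.5795 -0.339   0.0115]
(400, 196) [36 39 37] [50 20 39] [ 0.6223 -0.3082  0.013 ]
(410, 196) [29 24 25] [126  44  29] [ 0.6171 -0.3284  0.0483]
(440, 240) [127 131 134] [ 17  13 134] [ 0.4883 -0.4379 -0.0036]
(290, 250) [105 110 106] [ 54  12 110] [0.456  0.0297 0.012 ]
(290, 210) [105 109 112] [ 17  16 112] [0.5763 0.03   0.0121]
(262, 230) [169 162 153] [103  24 169] [0.5132 0.1133 0.0387]
(320, 230) [157 149 144] [108  21 157] [ 0.5142 -0.0572  0.0406]
```

View pics/crop1.png

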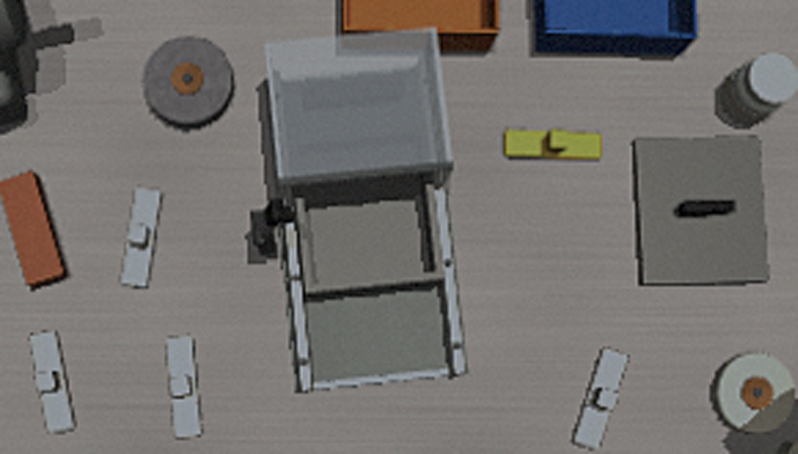

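```bash
python3 - <<'E'
from h import *
import pickle
c=pickle.load(open('top.pkl','rb')); f=c['frame']; P=depthpts(c)
hsv=cv2.cvtColor(f,cv2.COLOR_BGR2HSV)
m=cv2.inRange(hsv,(98,14,128),(118,60,255)); m[:120]=0;m[285:]=0;m[:,:150]=0;m[:,445:]=0
m=cv2.morphologyEx(m,cv2.MORPH_CLOSE,np.ones((3,3)))
cs,_=cv2.findContours(m,cv2.RETR_EXTERNAL,cv2.CHAIN_APPROX_NONE)
for k in cs:
    if cv2.contourArea(k)<60: continue
    w=plane(c,k[:,0],0.012)[:,:2]; (x,y),(a,b),t=cv2.minAreaRect((w*1000).astype(np.float32))
    if a<b: a,b,t=b,a,t+90
    print(k[:,0].mean(0).round(),'ctr',x,y,'size',a,b,'yaw',t)
m=cv2.inRange(f,(85,85,85),(125,125,125)); m=m[150:235,370:445].copy()
g=cv2.inRange(f,(0,0,0),(60,60,60))[150:235,370:445]; m=cv2.morphologyEx(m|g,cv2.MORPH_OPEN,np.ones((5,5)))
# lid by height
Z=P[150:235,375:445,2]
print('lid med z',np.median(P[205:218,395:425,2]))
# clamp region
q=P[180:235,235:275]; s=q[...,2]>0.06; print('clamp pts',s.sum()); print(np.c_[q[s]].round(3)[::4])
E
```

```text
[288. 257.] ctr 435.2199401855469 27.934463500976562 size 158.28515625 23.773113250732422 yaw 90.40027540922165
[373. 264.] ctr 412.84649658203125 -222.42831420898438 size 105.85663604736328 27.989185333251953 yaw 161.63152313232422
[221. 260.] ctr 424.10369873046875 234.8352508544922 size 105.00269317626953 25.153087615966797 yaw 6.168071269989014
[173. 258.] ctr 427.4241943359375 379.7980651855469 size 105.15902709960938 27.801403045654297 yaw 12.896295547485352
[320. 236.] ctr 498.8365783691406 -59.60702133178711 size 114.76582336425781 9.316180229187012 yaw 6.165287494659424
[263. 230.] ctr 517.011474609375 110.9636459350586 size 118.42049407958984 8.93414306640625 yaw 6.249077320098877
[204. 216.] ctr 555.7149658203125 288.834228515625 size 40.46829605102539 24.86585235595703 yaw 173.24485778808594
[207. 197.] ctr 611.685302734375 281.7215270996094 size 57.395042419433594 24.513811111450195 yaw 171.99221801757812
[436. 148.] ctr 777.341552734375 -430.78009033203125 size 53.427337646484375 52.0148811340332 yaw 91.69766235351562
lid med z 0.013150249063033193
clamp pts 457
[[0.645
[... 1708 characters left out ...]
0.066]
 [0.579 0.149 0.118]
 [0.578 0.137 0.124]
 [0.585 0.102 0.077]
 [0.578 0.146 0.107]
 [0.578 0.135 0.102]
 [0.575 0.155 0.102]
 [0.575 0.143 0.107]
 [0.58  0.108 0.071]
 [0.572 0.152 0.106]
 [0.572 0.14  0.109]
 [0.578 0.105 0.065]
 [0.57  0.149 0.099]
 [0.572 0.138 0.089]
 [0.575 0.102 0.067]
 [0.571 0.142 0.073]
 [0.572 0.102 0.068]
 [0.565 0.105 0.073]
 [0.56  0.105 0.071]
 [0.557 0.102 0.069]
 [0.554 0.102 0.073]
 [0.551 0.099 0.073]
 [0.545 0.104 0.072]
 [0.543 0.102 0.068]
 [0.537 0.101 0.071]
 [0.534 0.096 0.071]
 [0.531 0.093 0.07 ]
 [0.53  0.081 0.077]
 [0.528 0.096 0.069]
 [0.528 0.084 0.07 ]
 [0.525 0.098 0.071]
 [0.525 0.087 0.068]
 [0.523 0.101 0.063]
 [0.411 0.089 1.332]]
```

```bash
python3 -m pendant '[[[0,0,-0.42,0,0,-0.78,1],[0,0,-0.42,0,0,-0.78,1],[0,0,-0.42,0,0,-0.78,1],[0,0,-0.42,0,0,-0.78,1],[0,0,-0.42,0,0,-0.78,1],[0,0,-0.42,0,0,-0.78,1],[0,0,-0.42,0,0,-0.78,1],[0,0,-0.42,0,0,-0.78,1]]]'
python3 -m pendant '[[[0,0,-0.42,0,0,-0.78,1],[0,0,-0.42,0,0,-0.78,1],[0,0,-0.42,0,0,-0.78,1],[0,0,-0.42,0,0,-0.78,1],[0,0,-0.42,0,0,-0.78,1],[0,0,-0.42,0,0,-0.78,1],[0,0,-0.42,0,0,-0.78,1],[0,0,-0.42,0,0,-0.78,1]]]'
python3 -m pendant '[[[0,0,-0.42,0,0,-0.78,1],[0,0,-0.42,0,0,-0.78,1],[0,0,-0.42,0,0,-0.78,1],[0,0,-0.42,0,0,-0.78,1],[0,0,-0.42,0,0,-0.78,1],[0,0,-0.42,0,0,-0.78,1],[0,0,-0.42,0,0,-0.78,1],[0,0,-0.42,0,0,-0.78,1]]]'
for i in 1; do :; done
python3 -m pendant '[[[-0.99,-0.42,0,0,0,0,1],[-0.99,-0.42,0,0,0,0,1],[-0.99,-0.42,0,0,0,0,1],[-0.99,-0.42,0,0,0,0,1],[-0.99,-0.42,0,0,0,0,1],[-0.99,-0.42,0,0,0,0,1],[-0.99,-0.42,0,0,0,0,1],[-0.99,-0.42,0,0,0,0,1]]]'
python3 -m pendant '[[[-0.99,-0.42,0,0,0,0,1],[-0.99,-0.42,0,0,0,0,1],[-0.99,-0.42,0,0,0,0,1],[-0.99,-0.42,0,0,0,0,1],[-0.99,-0.42,0,0,0,0,1],[-0.99,-0.42,0,0,0,0,1],[-0.99,-0.42,0,0,0,0,1],[-0.99,-0.42,0,0,0,0,1]]]'
cat >> h.py <<'E'
import pickle
def Rm(s): return R.from_euler('xyz',s['eef_rot'],degrees=True)
def to(p,yaw=None,s=None):
    "units: turn about tool z (4deg), then shift (20mm) in tool axes after the turn"
    s=s or r.get_state(); Rn=Rm(s)
    cur=R.from_euler('xyz',[180,0,s['eef_rot'][2] if yaw is None else yaw],degrees=True)
    rv=(Rn.inv()*cur).as_rotvec(degrees=True)/4
    sh=cur.inv().apply(np.array(p)-s['tcp_pos'])/0.02
    print('turn units',rv.round(2),'shift units',sh.round(2)); return sh
E
```

```text
time_s: 0.95
tcp_pos: [0.2464, -0.6282, 0.3157]
eef_rot: [180.0, 0.0, -133.5]
contact_force: [0.9, 0.4, 0.4]
gripper_width: 0.0877
gripper_force: 0.0
time_s: 1.75
tcp_pos: [0.2464, -0.6282, 0.3829]
eef_rot: [180.0, 0.0, -108.5]
contact_force: [0.3, -1.4, 0.5]
gripper_width: 0.0873
gripper_force: 0.0
time_s: 2.55
tcp_pos: [0.2465, -0.6283, 0.4501]
eef_rot: [180.0, 0.0, -83.6]
contact_force: [-0.2, -0.2, -0.2]
gripper_width: 0.0877
gripper_force: 0.0
time_s: 3.35
tcp_pos: [0.296, -0.4626, 0.4499]
eef_rot: [180.0, 0.0, -83.7]
contact_force: [-0.5, 1.0, -0.5]
gripper_width: 0.0875
gripper_force: 0.0
time_s: 4.15
tcp_pos: [0.3453, -0.2978, 0.45]
eef_rot: [180.0, 0.0, -83.7]
contact_force: [-0.2, 0.1, -2.0]
gripper_width: 0.0879
gripper_force: 0.0
```

```bash
python3 -m pendant '[[[-0.99,-0.42,0,0,0,0,1],[-0.99,-0.42,0,0,0,0,1],[-0.99,-0.42,0,0,0,0,1],[-0.99,-0.42,0,0,0,0,1],[-0.99,-0.42,0,0,0,0,1],[-0.99,-0.42,0,0,0,0,1],[-0.99,-0.42,0,0,0,0,1],[-0.99,-0.42,0,0,0,0,1]]]'
python3 -m pendant '[[[-0.99,-0.42,0,0,0,0,1],[-0.99,-0.42,0,0,0,0,1],[-0.99,-0.42,0,0,0,0,1],[-0.99,-0.42,0,0,0,0,1],[-0.99,-0.42,0,0,0,0,1],[-0.5,-0.2,0,0,0,0,1],[0,0,0,0,0,0,1],[0,0,0,0,0,0,1]]]'
python3 - <<'E'
from h import *
s=r.get_state(); print(s['time_s'],s['tcp_pos'],s['eef_rot'],s['joints'])
for n in("wrist","scene","top"):
    c=cap(n); pickle.dump(c,open(n+'1.pkl','wb')); cv2.imwrite(f'pics/{n}1.png',c['frame'])
E
```

```text
time_s: 4.95
tcp_pos: [0.3946, -0.1331, 0.4501]
eef_rot: [-180.0, 0.0, -83.7]
contact_force: [0.8, -0.1, -0.3]
gripper_width: 0.0881
gripper_force: 0.0
time_s: 5.75
tcp_pos: [0.4283, -0.0207, 0.4501]
eef_rot: [180.0, -0.0, -83.7]
contact_force: [0.2, -0.8, -0.1]
gripper_width: 0.0877
gripper_force: 0.0
5.75 [ 0.42833439 -0.02072176  0.45009081] [ 1.79981637e+02 -9.41838374e-03 -8.36697807e+01] [ 2.38014442e+01 -7.62256015e+00 -6.25847087e+00  3.47188886e-03
 -9.13844327e+01 -1.74711431e+01]
```

View pics/wrist1.png

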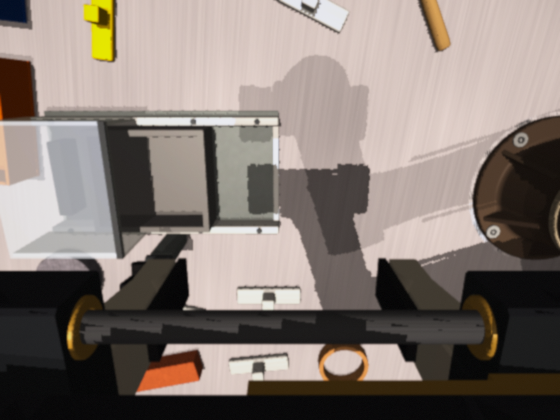

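```bash
python3 - <<'E'
from h import *
c=pickle.load(open('wrist1.pkl','rb')); f=c['frame']
cv2.imwrite('pics/crop2.png',cv2.resize(f[100:270,85:285],None,fx=3.5,fy=3.5,interpolation=cv2.INTER_CUBIC))
P=depthpts(c)
for u,v in [(250,122),(250,230),(240,180),(212,180),(208,160),(180,180),(180,132),(180,218),(117,180),(115,245),(275,180)]: print((u,v),f[v,u],P[v,u].round(4))
for u in (225,240,255,268): print(u,[int(x) for x in f[112:132,u].mean(1)],[int(x) for x in f[218:240,u].mean(1)])
for v in (145,165,185,205): print(v,'front',[int(x) for x in f[v,198:224].mean(1)],'lip',[int(x) for x in f[v,262:290].mean(1)],'guard',[int(x) for x in f[v,100:132].mean(1)])
E
```

```text
(250, 122) [215 226 233] [ 0.4779 -0.0567  0.0429]
(250, 230) [237 235 234] [0.4644 0.1054 0.0415]
(240, 180) [147 158 160] [0.4886 0.0366 0.0074]
(212, 180) [25 27 28] [0.5299 0.0377 0.0225]
(208, 160) [24 26 27] [0.5337 0.0033 0.0443]
(180, 180) [142 151 162] [0.5803 0.0448 0.0156]
(180, 132) [149 159 170] [ 0.568  -0.0359  0.0724]
(180, 218) [36 38 40] [0.5749 0.1015 0.0307]
(117, 180) [36 39 41] [0.6779 0.0558 0.0143]
(115, 245) [109 111 113] [0.6332 0.111  0.1317]
(275, 180) [125 134 143] [0.434  0.0289 0.0152]
225 [160, 154, 139, 116, 117, 180, 228, 235, 236, 236, 236, 234, 223, 178, 140, 152, 158, 159, 159, 160] [116, 99, 84, 76, 76, 77, 79, 97, 153, 211, 232, 234, 234, 233, 230, 217, 204, 205, 206, 206, 206, 206]
240 [130, 131, 128, 115, 111, 161, 211, 226, 227, 225, 224, 218, 197, 147, 108, 122, 132, 133, 132, 132] [118, 101, 83, 76, 77, 79, 80, 98, 155, 212, 232, 235, 234, 234, 231, 220, 207, 208, 209, 209, 209, 209]
255 [131, 132, 128, 115, 111, 155, 184, 162, 118, 98, 107, 131, 143, 119, 78, 92, 119, 126, 127, 128] [115, 101, 84, 76, 76, 79, 78, 97, 156, 213, 231, 231, 22
[... 1173 characters left out ...]
 148, 153, 153, 152, 152] lip [72, 72, 72, 73, 72, 73, 73, 72, 72, 73, 82, 105, 126, 133, 135, 130, 112, 95, 94, 99, 101, 102, 102, 100, 100, 99, 99, 99] guard [171, 171, 171, 171, 168, 153, 119, 90, 83, 82, 82, 77, 57, 42, 41, 40, 39, 39, 39, 39, 38, 38, 39, 38, 40, 39, 38, 39, 38, 38, 37, 38]
205 front [147, 147, 147, 148, 148, 149, 148, 148, 140, 108, 62, 33, 26, 26, 25, 26, 25, 29, 36, 46, 69, 105, 133, 143, 145, 144] lip [69, 69, 68, 69, 69, 70, 69, 70, 70, 69, 73, 91, 118, 132, 134, 131, 115, 107, 103, 103, 103, 101, 101, 99, 98, 99, 100, 100] guard [171, 170, 171, 172, 171, 172, 170, 167, 149, 114, 91, 84, 84, 83, 78, 56, 42, 41, 40, 39, 38, 38, 39, 39, 38, 39, 38, 38, 38, 39, 39, 38]
```

View pics/crop2.png

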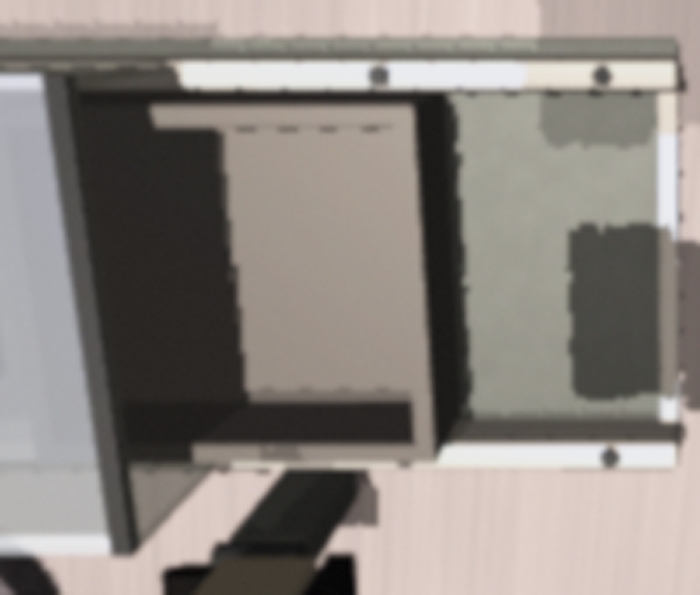

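```bash
python3 - <<'E'
from h import *
c=pickle.load(open('wrist1.pkl','rb')); g=c['frame'].mean(2)
def edge(line,lo,hi,sign):
    d=np.diff(line[lo:hi])*sign; i=d.argmax(); w=np.clip(d[max(i-2,0):i+3],0,None); return lo+0.5+(w*np.arange(max(i-2,0),max(i-2,0)+len(w))).sum()/w.sum()
us=np.r_[215:250,262:272]
out={}
for nm,lo,hi,s in[('-y outer',113,121,1),('-y inner',121,128,-1),('+y inner',222,230,1),('+y outer',229,236,-1)]:
    px=np.array([(u,edge(g[:,u],lo,hi,s)) for u in us if not(nm[0]=='+' and u<218)])
    w=plane(c,px,0.041)[:,:2]; vx,vy,x,y=cv2.fitLine(w.astype(np.float32),cv2.DIST_HUBER,0,.001,.001).ravel(); 
    if vx<0: vx,vy=-vx,-vy
    out[nm]=(x,y); print(nm,'yaw',np.degrees(np.arctan2(vy,vx)),x,y)
yaw=np.radians(6.2); ex=np.array([np.cos(yaw),np.sin(yaw)]); ey=np.array([-ex[1],ex[0]])
for k,v in out.items(): print(k,'y along ey',ey@v)
print('lip inner z.0145+?', [ (plane(c,[(edge(g[v],268,278,1),v)],0.023)[0,:2]@ex).round(4) for v in (140,145,150,185,195,205,210)])
print('lip outer', [ (plane(c,[(edge(g[v],275,285,-1),v)],0.023)[0,:2]@ex).round(4) for v in (140,145,150)])
pf=np.array([(edge(g[v],198,214,-1),v) for v in range(140,212,4)]); w=plane(c,pf,0.072)[:,:2]; print('box front',(w@ex).round(4)); 
vx,vy,x,y=cv2.fitLine(w.astype(np.float32),cv2.DIST_HUBER,0,.001,.001).ravel(); print(np.degrees(np.arctan2(vy,vx)))
pg=np.array([(edge(g[v],106,120,-1),v) for v in range(160,212,6)]); print('guard low',(plane(c,pg,0.123)[:,:2]@ex).round(4))
E
```

```text
-y outer yaw 6.085162 0.4907465 -0.06189336
-y inner yaw 6.3516173 0.4922529 -0.05131828
+y inner yaw 6.2915125 0.4819281 0.10094659
+y outer yaw 6.299017 0.48539415 0.112639345
-y outer y along ey -0.11453164795162711
-y inner y along ey -0.10418111249223853
+y inner y along ey 0.04830822467094176
+y outer y along ey 0.05955825817480339
lip inner z.0145+? [np.float64(0.4383), np.float64(0.4379), np.float64(0.4379), np.float64(0.4377), np.float64(0.4377), np.float64(0.4372), np.float64(0.4374)]
lip outer [np.float64(0.4303), np.float64(0.4305), np.float64(0.4302)]
box front [0.5302 0.5303 0.5301 0.5301 0.5301 0.5303 0.53   0.53   0.5301 0.5303
 0.53   0.53   0.5301 0.5303 0.53   0.53   0.5301 0.5301]
-83.73384
guard low [0.639  0.639  0.6389 0.6388 0.6451 0.6458 0.6463 0.6464 0.6464]
```

```bash
cat >> h.py <<'E'
YAW=6.25
ex=np.array([np.cos(np.radians(6.2)),np.sin(np.radians(6.2))]); ey=np.array([-ex[1],ex[0]])
O=ex*.6497+ey*(-.0279)
ex=np.array([np.cos(np.radians(YAW)),np.sin(np.radians(YAW))]); ey=np.array([-ex[1],ex[0]])
def st(x,y,z): return np.r_[O+ex*x+ey*y,z]
def inst(p): d=np.array(p)[...,:2]-O; return np.stack([d@ex,d@ey],-1)
E
python3 - <<'E'
from h import *
print(O); to(st(-.1157,0,.15),-83.75); to(st(-.1157,0,.063),-83.75); print(len([1]))
E
```

```text
[0.64891306 0.04243037]
turn units [-0. -0.  0.] shift units [-1.96 -5.53 15.01]
turn units [-0. -0.  0.] shift units [-1.96 -5.53 19.36]
1
```

```bash
python3 -m pendant '[[[-0.25,-0.69,0.94,0,0,0,1],[-0.25,-0.69,0.94,0,0,0,1],[-0.25,-0.69,0.94,0,0,0,1],[-0.25,-0.69,0.94,0,0,0,1],[-0.25,-0.69,0.94,0,0,0,1],[-0.25,-0.69,0.94,0,0,0,1],[-0.25,-0.69,0.94,0,0,0,1],[-0.21,-0.7,0.94,0,0,0,1]]]' | head -2
python3 -m pendant '[[[0,0,0.94,0,0,0,1],[0,0,0.94,0,0,0,1],[0,0,0.94,0,0,0,1],[0,0,0.94,0,0,0,1],[0,0,0.94,0,0,0,1],[0,0,0.94,0,0,0,1],[0,0,0.94,0,0,0,1],[0,0,0.94,0,0,0,1]]]'
python3 -m pendant '[[[0,0,0.72,0,0,0,1],[0,0,0.72,0,0,0,1],[0,0,0.72,0,0,0,1],[0,0,0.72,0,0,0,1],[0,0,0.72,0,0,0,1],[0,0,0.72,0,0,0,1],[0,0,0,0,0,0,1],[0,0,0,0,0,0,1]]]'
python3 -m pendant '[[[0,0,0,0,0,0,-1],[0,0,0,0,0,0,-1],[0,0,0,0,0,0,-1],[0,0,0,0,0,0,-1],[0,0,0,0,0,0,-1],[0,0,0,0,0,0,-1],[0,0,0,0,0,0,-1],[0,0,0,0,0,0,-1]]]' 30
```

```text
time_s: 6.7
tcp_pos: [0.5346, 0.0301, 0.2991]
time_s: 7.5
tcp_pos: [0.5342, 0.0298, 0.1488]
eef_rot: [-180.0, -0.0, -83.8]
contact_force: [0.1, -0.9, 0.4]
gripper_width: 0.0876
gripper_force: 0.0
time_s: 8.3
tcp_pos: [0.5342, 0.0301, 0.0631]
eef_rot: [180.0, -0.0, -83.7]
contact_force: [-0.5, -0.5, 1.6]
gripper_width: 0.0874
gripper_force: 0.0
time_s: 9.1
tcp_pos: [0.5341, 0.0306, 0.0629]
eef_rot: [180.0, 0.0, -83.7]
contact_force: [0.2, -0.8, -0.0]
gripper_width: 0.0293
gripper_force: 0.0
```

```bash
python3 -m pendant '[[[0,0,0,0,0,0,-1],[0,0,0,0,0,0,-1],[0,0,0,0,0,0,-1],[0,0,0,0,0,0,-1],[0,0,0,0,0,0,-1],[0,0,0,0,0,0,-1],[0,0,0,0,0,0,-1],[0,0,0,0,0,0,-1]]]'
python3 -m pendant '[[[0,0.3,0,0,0,0,-1],[0,0.5,0,0,0,0,-1],[0,0.5,0,0,0,0,-1],[0,0.5,0,0,0,0,-1],[0,0.5,0,0,0,0,-1],[0,0.5,0,0,0,0,-1],[0,0.5,0,0,0,0,-1],[0,0.5,0,0,0,0,-1]]]'
python3 -m pendant '[[[0,0.2,0,0,0,0,-1],[0,0.2,0,0,0,0,-1],[0,0.1,0,0,0,0,-1],[0,0.1,0,0,0,0,-1],[0,0.05,0,0,0,0,-1],[0,0.05,0,0,0,0,-1],[0,0,0,0,0,0,-1],[0,0,0,0,0,0,-1]]]'
```

```text
time_s: 9.9
tcp_pos: [0.534, 0.0305, 0.0629]
eef_rot: [180.0, -0.0, -83.7]
contact_force: [-1.4, 0.0, 0.7]
gripper_width: 0.0081
gripper_force: 30.0
time_s: 10.7
tcp_pos: [0.4576, 0.0221, 0.063]
eef_rot: [180.0, 0.0, -83.7]
contact_force: [0.5, 0.1, -2.0]
gripper_width: 0.0077
gripper_force: 30.0
time_s: 11.5
tcp_pos: [0.4446, 0.0207, 0.0629]
eef_rot: [180.0, -0.0, -83.7]
contact_force: [-0.1, 0.5, -0.4]
gripper_width: 0.0079
gripper_force: 30.0
```

```bash
python3 -m pendant '[[[0,0.05,0,0,0,0,-1],[0,0.05,0,0,0,0,-1],[0,0.03,0,0,0,0,-1],[0,0.03,0,0,0,0,-1],[0,0,0,0,0,0,-1],[0,0,0,0,0,0,-1],[0,0,0,0,0,0,-1],[0,0,0,0,0,0,-1]]]'
```

```text
time_s: 12.3
tcp_pos: [0.4414, 0.0203, 0.063]
eef_rot: [180.0, -0.0, -83.7]
contact_force: [0.4, 0.3, -1.4]
gripper_width: 0.0079
gripper_force: 30.0
```

```bash
python3 -m pendant '[[[0,0.05,0,0,0,0,-1],[0,0.05,0,0,0,0,-1],[0,0.03,0,0,0,0,-1],[0,0,0,0,0,0,-1],[0,0,0,0,0,0,-1],[0,0,0,0,0,0,-1],[0,0,0,0,0,0,-1],[0,0,0,0,0,0,-1]]]'
```

```text
time_s: 13.1
tcp_pos: [0.4411, 0.0207, 0.0635]
eef_rot: [-179.8, 0.0, -83.7]
contact_force: [8.0, -2.2, -6.0]
gripper_width: 0.0076
gripper_force: 30.0
```

```bash
python3 -m pendant '[[[0,-0.1,0,0,0,0,0],[0,0,0,0,0,0,0],[0,0,0,0,0,0,0],[0,0,0,0,0,0,0],[0,0,0,0,0,0,0],[0,0,0,0,0,0,0],[0,0,0,0,0,0,0],[0,0,0,0,0,0,0]]]' |tail -2
python3 -m pendant '[[[0,0,-0.8,0,0,0,0],[0,0,-1,0,0,0,0],[0,0,-1,0,0,0,0],[0,0,-1,0,0,0,0],[0,0,-1,0,0,0,0],[0,0,-1,0,0,0,0],[0,0,-1,0,0,0,0],[0,0,-1,0,0,0,0]]]' |head -2
python3 -m pendant '[[[-0.6,-0.1,-1,0,0,0,0],[-0.6,-0.1,-1,0,0,0,0],[-0.6,-0.1,-1,0,0,0,0],[-0.6,-0.1,-1,0,0,0,0],[-0.6,-0.1,-1,0,0,0,0],[-0.6,-0.1,-1,0,0,0,0],[-0.6,-0.1,-1,0,0,0,0],[-0.6,-0.1,-1,0,0,0,0]]]' |head -2
python3 -m pendant '[[[-0.8,-0.1,-1,0,0,0,1],[-0.8,-0.1,-1,0,0,0,1],[-0.8,-0.1,-1,0,0,0,1],[-0.8,-0.1,-0.5,0,0,0,1],[-0.8,-0.1,0,0,0,0,1],[-0.5,-0.1,0,0,0,0,1],[0,0,0,0,0,0,1],[0,0,0,0,0,0,1]]]' 
python3 - <<'E'
from h import *
for n in("wrist","top"):
    c=cap(n); pickle.dump(c,open(n+'2.pkl','wb')); cv2.imwrite(f'pics/{n}2.png',c['frame'])
E
```

```text
gripper_width: 0.0436
gripper_force: 0.0
time_s: 14.7
tcp_pos: [0.4407, 0.0202, 0.2198]
time_s: 15.5
tcp_pos: [0.446, 0.1178, 0.3797]
time_s: 16.3
tcp_pos: [0.4481, 0.208, 0.448]
eef_rot: [179.9, -0.1, -83.7]
contact_force: [0.4, -0.2, -1.1]
gripper_width: 0.0876
gripper_force: 0.0
```

View pics/wrist2.png

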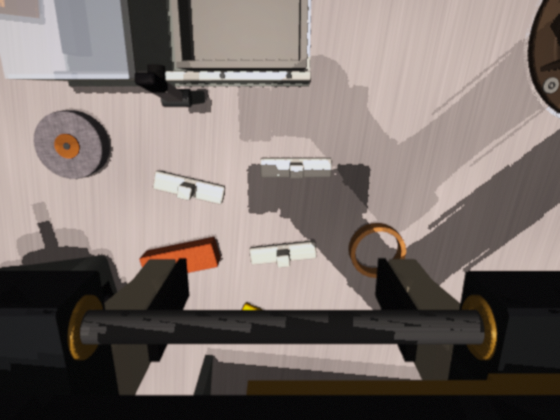

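Silver handles show at (189,187), (296,166) and (283,252). The box is drawn out at the top, around (240,30). The yellow decoy is just visible at (252,308).

```bash
cat >> h.py <<'E'
def handles(c,seeds,zt=.033):
    P=depthpts(c); H=[]
    for u,v in seeds:
        x0,y0=max(u-50,0),max(v-45,0); q=P[y0:v+45,x0:u+50]; f=c['frame'][y0:v+45,x0:u+50].astype(int)
        m=((q[...,2]>.0055)&(q[...,2]<.06)).astype(np.uint8); m=cv2.morphologyEx(m,cv2.MORPH_OPEN,np.ones((3,3)))
        n,l=cv2.connectedComponents(m); k=l[v-y0,u-x0]
        mm=(l==k).astype(np.uint8) if k else m
        t=(mm>0)&(q[...,2]>zt); 
        cs,_=cv2.findContours(mm,cv2.RETR_EXTERNAL,cv2.CHAIN_APPROX_NONE); cc=max(cs,key=cv2.contourArea)[:,0]+[x0,y0]
        w=plane(c,cc,.012)[:,:2]*1000
        lo=(mm>0)&(q[...,2]<.022); (cx,cy),(a,b),th=cv2.minAreaRect((q[lo][:,:2]*1000).astype(np.float32))
        if a<b: a,b,th=b,a,th+90
        th=(th+90)%180-90
        vv,uu=np.nonzero(t); sp=plane(c,np.c_[uu+x0,vv+y0],.042)[:,:2]*1000
        (sx,sy),(sa,sb),_=cv2.minAreaRect(sp.astype(np.float32))
        print((u,v),'bar',np.round([cx,cy,a,b,th],1),'zlo',np.median(q[lo][:,2]).round(4),'stem',np.round([sx,sy,sa,sb],1),'n',t.sum(),'zs',np.round(np.median(q[t][:,2]),4))
E
python3 - <<'E'
from h import *
handles(pickle.load(open('wrist2.pkl','rb')),[(180,187),(280,167),(265,254)])
handles(pickle.load(open('top2.pkl','rb')),[(206,203),(173,254),(222,256)])
E
```

```text
(180, 187) bar [587.3 285.1 109.8  30.8  -7.5] zlo 0.0123 stem [586.1 283.6  20.7  21.5] n 194 zs 0.0422
(280, 167) bar [425.3 235.1 107.2  29.9   6.1] zlo 0.0124 stem [425.1 234.7  19.1  19.4] n 193 zs 0.0422
(265, 254) bar [428.9 379.7 108.7  30.4  12.6] zlo 0.0125 stem [428.9 377.7  20.   23.8] n 174 zs 0.0422
(206, 203) bar [683.6 317.6 243.6  98.5  89.7] zlo 0.0129 stem [720.8 323.   85.7 212.9] n 41 zs 0.0373
(173, 254) bar [315.6 353.8  42.1   9.  -89.5] zlo 0.0213 stem [0. 0. 0. 0.] n 0 zs nan
(222, 256) bar [408.9 202.6 390.9  99.3 -47.1] zlo 0.013 stem [495.8 108.4 147.8  11.6] n 203 zs 0.0402
  return _methods._mean(a, axis=axis, dtype=dtype,
  ret = ret.dtype.type(ret / rcount)
```

```bash
python3 - <<'E'
from h import *
to([.4252,.2349,.037],-83.9)
E
```

```text
turn units [ 0.01 -0.01  0.04] shift units [-1.48  1.   20.58]
```

```bash
python3 -m pendant '[[[-0.37,0.25,1,0,0,0.04,0.5],[-0.37,0.25,1,0,0,0,0.5],[-0.37,0.25,1,0,0,0,0.5],[-0.37,0.25,1,0,0,0,0.5],[0,0,1,0,0,0,0.5],[0,0,1,0,0,0,0.5],[0,0,1,0,0,0,0.5],[0,0,1,0,0,0,0.5]]]' | head -2
python3 -m pendant '[[[0,0,1,0,0,0,0.3],[0,0,1,0,0,0,0.3],[0,0,1,0,0,0,0.3],[0,0,1,0,0,0,0.3],[0,0,1,0,0,0,0.3],[0,0,1,0,0,0,0.3],[0,0,1,0,0,0,0.3],[0,0,1,0,0,0,0.3]]]' | head -2
python3 -m pendant '[[[0,0,0.9,0,0,0,0.3],[0,0,0.9,0,0,0,0.3],[0,0,0.9,0,0,0,0.3],[0,0,0.9,0,0,0,0.3],[0,0,0.6,0,0,0,0.3],[0,0,0.38,0,0,0,0.3],[0,0,0,0,0,0,0.3],[0,0,0,0,0,0,0.3]]]'
python3 -m pendant '[[[0,0,0,0,0,0,-1],[0,0,0,0,0,0,-1],[0,0,0,0,0,0,-1],[0,0,0,0,0,0,-1],[0,0,0,0,0,0,-1],[0,0,0,0,0,0,-1],[0,0,0,0,0,0,-1],[0,0,0,0,0,0,-1]]]' 35
```

```text
time_s: 17.2
tcp_pos: [0.4252, 0.2348, 0.2883]
time_s: 18.0
tcp_pos: [0.4254, 0.2349, 0.1284]
time_s: 18.8
tcp_pos: [0.4255, 0.2355, 0.0377]
eef_rot: [-180.0, 0.0, -83.9]
contact_force: [0.5, 0.3, -0.0]
gripper_width: 0.0571
gripper_force: 0.0
time_s: 19.6
tcp_pos: [0.4251, 0.2354, 0.0375]
eef_rot: [180.0, -0.0, -83.9]
contact_force: [-4.2, 0.3, 4.0]
gripper_width: 0.02
gripper_force: 35.0
```

```bash
python3 -m pendant '[[[0,0,-0.5,0,0,0,-1],[0,0,-0.8,0,0,0.9,-1],[0,0,-0.8,0,0,1,-1],[0,0,-0.8,0,0,1,-1],[0,0,-0.8,0,0,1,-1],[0,0,-0.8,0,0,1,-1],[0,0,-0.8,0,0,1,-1],[0,0,-0.8,0,0,1,-1]]]' | tail -2
python3 -m pendant '[[[0,0,0,0,0,1,-1],[0,0,0,0,0,1,-1],[0,0,0,0,0,1,-1],[0,0,0,0,0,1,-1],[0,0,0,0,0,1,-1],[0,0,0,0,0,1,-1],[0,0,0,0,0,1,-1],[0,0,0,0,0,1,-1]]]' | tail -2
python3 -m pendant '[[[0,0,0,0,0,1,-1],[0,0,0,0,0,1,-1],[0,0,0,0,0,1,-1],[0,0,0,0,0,1,-1],[0,0,0,0,0,1,-1],[0,0,0,0,0,1,-1],[0,0,0,0,0,1,-1],[0,0,0,0,0,0.56,-1]]]'
python3 - <<'E'
from h import *
to(st(-.103,-.006,.16),-173.75);to(st(-.103,-.006,.053),-173.75)
E
```

```text
gripper_width: 0.0199
gripper_force: 35.0
gripper_width: 0.0197
gripper_force: 35.0
time_s: 22.0
tcp_pos: [0.4252, 0.2354, 0.1598]
eef_rot: [180.0, 0.0, -173.9]
contact_force: [0.6, -0.2, -1.3]
gripper_width: 0.0197
gripper_force: 35.0
turn units [ 0.    0.   -0.03] shift units [-4.920e+00 -1.111e+01 -1.000e-02]
turn units [ 0.    0.   -0.03] shift units [ -4.92 -11.11   5.34]
```

```bash
python3 -m pendant '[[[0,-0.9,0,0,0,0,-1],[0,-0.9,0,0,0,0,-1],[0,-0.9,0,0,0,0,-1],[0,-0.9,0,0,0,0,-1],[0,-0.9,0,0,0,0,-1],[0,-0.9,0,0,0,0,-1],[0,-0.9,0,0,0,0,-1],[0,-0.9,0,0,0,0,-1]]]' | tail -2
python3 -m pendant '[[[-0.6,-0.95,0,0,0,0,-1],[-0.6,-0.95,0,0,0,0,-1],[-0.6,-0.95,0,0,0,0,-1],[-0.6,-0.96,0,0,0,0,-1],[-0.6,-0.1,0,0,0,0,-1],[-0.6,0,0,0,0,0,-1],[-0.6,0,0,0,0,0,-1],[-0.62,0,0,0,0,0,-1]]]'
python3 - <<'E'
from h import *
to(st(-.105,-.006,.053),-173.75)
E
```

```text
gripper_width: 0.0197
gripper_force: 35.0
time_s: 23.6
tcp_pos: [0.5462, 0.0257, 0.1594]
eef_rot: [180.0, 0.0, -173.7]
contact_force: [0.1, 0.6, -0.9]
gripper_width: 0.0201
gripper_force: 35.0
turn units [0.   0.   0.02] shift units [ 0.05 -0.03  5.32]
```

```bash
python3 -m pendant '[[[0.05,0,0.8,0,0,0,-1],[0,0,0.8,0,0,0,-1],[0,0,0.8,0,0,0,-1],[0,0,0.8,0,0,0,-1],[0,0,0.8,0,0,0,-1],[0,0,0.7,0,0,0,-1],[0,0,0.4,0,0,0,-1],[0,0,0.2,0,0,0,-1]]]'
python3 -m pendant '[[[0,0,0,0,0,0,-0.4],[0,0,0,0,0,0,-0.4],[0,0,0,0,0,0,-0.4],[0,0,0,0,0,0,-0.4],[0,0,0,0,0,0,-0.4],[0,0,0,0,0,0,-0.4],[0,0,0,0,0,0,-0.4],[0,0,0,0,0,0,-0.4]]]'
```

```text
time_s: 24.4
tcp_pos: [0.5445, 0.0255, 0.0526]
eef_rot: [-180.0, -0.1, -173.7]
contact_force: [-0.7, -0.1, -1.5]
gripper_width: 0.0198
gripper_force: 35.0
time_s: 25.2
tcp_pos: [0.5444, 0.0251, 0.0534]
eef_rot: [180.0, 0.0, -173.7]
contact_force: [1.2, 0.1, 0.6]
gripper_width: 0.0264
gripper_force: 0.0
```

```bash
python3 -m pendant '[[[0,0,-0.6,0,0,0,-0.4],[0,0,-0.7,0,0,0,-0.4],[0,0,-0.7,0,0,0,-0.4],[0.4,0,-0.1,0,0,0,-1],[0.8,0,0,0,0,0,-1],[0.4,0,0,0,0,0,-1],[0,0,0,0,0,0,-1],[0,0,0,0,0,0,-1]]]' | tail -2
python3 -m pendant '[[[0,0,0.4,0,0,0,-1],[0,0,0.5,0,0,0,-1],[0,0,0.5,0,0,0,-1],[0,0,0.5,0,0,0,-1],[0,0,0,0,0,0,-1],[0,0,0,0,0,0,-1],[-0.1,0,0,0,0,0,-1],[-0.1,0,0,0,0,0,-1]]]'
python3 -m pendant '[[[-0.2,0,0,0,0,0,-1],[-0.2,0,0,0,0,0,-1],[-0.2,0,0,0,0,0,-1],[-0.2,0,0,0,0,0,-1],[-0.2,0,0,0,0,0,-1],[-0.2,0,0,0,0,0,-1],[-0.2,0,0,0,0,0,-1],[0,0,0,0,0,0,-1]]]'
```

```text
gripper_width: 0.001
gripper_force: 0.0
time_s: 26.8
tcp_pos: [0.5171, 0.0222, 0.0578]
eef_rot: [180.0, 0.1, -173.7]
contact_force: [0.5, -0.0, -0.6]
gripper_width: 0.0005
gripper_force: 0.0
time_s: 27.6
tcp_pos: [0.5452, 0.0253, 0.0573]
eef_rot: [180.0, 0.0, -173.7]
contact_force: [-1.1, 0.4, -0.2]
gripper_width: 0.0003
gripper_force: 0.0
```

```bash
python3 -m pendant '[[[0.2,0,-0.5,0,0,0,-1],[0.2,0,-0.9,0,0,0,-1],[0.3,0,-0.9,0,0,0,-1],[0.5,0,-0.9,0,0,0,-1],[0.5,0,-0.9,0,0,0,-1],[0.5,0.6,-0.9,0,0,0,0.5],[0.5,0.8,-0.9,0,0,0,0.5],[0.5,1,-0.9,0,0,0,0.5]]]' | tail -2
python3 -m pendant '[[[0,1,0,0,0,0,0.5],[0,1,0,0,0,0,0.5],[0,1,0,0,0,0,0.5],[0,1,0,0,0,0,0.5],[0,1,0,0,0,0,0.5],[0,1,0,0,0,0,0.5],[0,1,0,0,0,0,0.5],[0,1,0,0,0,0,0.5]]]' | tail -2
python3 -m pendant '[[[0,0,-0.3,0,0,-1,0.5],[0,0,-0.3,0,0,-1,0.5],[0,0,-0.3,0,0,-1,0.5],[0,0,-0.3,0,0,-1,0.5],[0,0,-0.3,0,0,-1,0.5],[0,0,-0.3,0,0,-1,0.5],[0,0,-0.3,0,0,-1,0.5],[0,0,-0.3,0,0,-1,0.5]]]' | tail -2
python3 -m pendant '[[[0,0,-0.3,0,0,-1,0.5],[0,0,-0.3,0,0,-1,0.5],[0,0,-0.3,0,0,-1,0.5],[0,0,-0.3,0,0,-1,0.5],[0,0,-0.3,0,0,-1,0.5],[0,0,-0.3,0,0,-1,0.5],[0,0,-0.3,0,0,-1,0.5],[0,0,-0.3,0,0,-1,0.5]]]' | tail -2
python3 -m pendant '[[[0,0,0,0,0,-1,0.5],[0,0,0,0,0,-1,0.5],[0,0,0,0,0,-1,0.5],[0,0,0,0,0,-1,0.5],[0,0,0,0,0,-1,0.5],[0,0,0,0,0,-1,0.5],[0,0,0,0,0,-1,0.5],[0,0,0,0,0,-0.1,0.5]]]'
python3 - <<'E'
from h import *
c=cap("wrist"); pickle.dump(c,open('wrist3.pkl','wb')); cv2.imwrite('pics/wrist3.png',c['frame'])
to([.4289,.378,.037],-77.4)
E
```

```text
gripper_width: 0.0187
gripper_force: 0.0
gripper_width: 0.0659
gripper_force: 0.0
gripper_width: 0.0658
gripper_force: 0.0
gripper_width: 0.0658
gripper_force: 0.0
time_s: 31.6
tcp_pos: [0.4577, 0.2246, 0.2901]
eef_rot: [-179.9, 0.0, -81.2]
contact_force: [1.0, 0.6, 0.7]
gripper_width: 0.0656
gripper_force: 0.0
turn units [-0.01  0.01 -0.98] shift units [-7.8  -0.26 12.65]
```

View pics/wrist3.png

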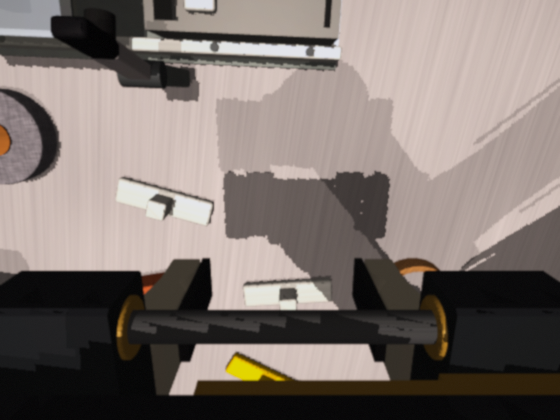

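Handle C is at (165,200), handle B at (288,293) partly behind the gripper rod, and the first handle is in the box at (200,3).

```bash
python3 - <<'E'
from h import *
handles(pickle.load(open('wrist3.pkl','rb')),[(135,193),(262,293)])
E
python3 -m pendant '[[[-0.97,-0.03,0.5,0,0,-0.98,0.3],[-0.97,-0.03,0.5,0,0,0,0.3],[-0.97,-0.03,0.5,0,0,0,0.3],[-0.97,-0.03,0.5,0,0,0,0.3],[-0.97,-0.03,0.5,0,0,0,0.3],[-0.97,-0.03,0.5,0,0,0,0.3],[-0.97,-0.03,0.5,0,0,0,0.3],[-0.97,-0.03,0.5,0,0,0,0.3]]]'
python3 - <<'E'
from h import *
c=cap("wrist"); pickle.dump(c,open('wrist3.pkl','wb')); handles(c,[(262,170)])
to([.4289,.378,.037],-77.4)
E
```

```text
(135, 193) bar [601.3 282.6  82.6  29.9  -7.4] zlo 0.0124 stem [585.9 283.1  22.7  21.6] n 391 zs 0.042
(262, 293) bar [440.4 382.   86.   30.4  12.8] zlo 0.0124 stem [429.8 373.7  18.7  17.2] n 231 zs 0.0421
time_s: 32.45
tcp_pos: [0.4297, 0.3792, 0.2084]
eef_rot: [180.0, -0.0, -77.4]
contact_force: [-0.0, 0.2, -0.1]
gripper_width: 0.0571
gripper_force: 0.0
(262, 170) bar [443.1 382.5  79.7  29.6  12.7] zlo 0.0123 stem [428.3 378.4  19.3  21.5] n 607 zs 0.0422
turn units [ 0.02 -0.01  0.01] shift units [0.14 0.04 8.47]
```

```bash
python3 -m pendant '[[[0.06,0.02,1,0,0,0,0.3],[0.04,0.02,1,0,0,0,0.3],[0,0,1,0,0,0,0.3],[0,0,1,0,0,0,0.3],[0,0,1,0,0,0,0.3],[0,0,1,0,0,0,0.3],[0,0,1,0,0,0,0.3],[0,0,1,0,0,0,0.3]]]' | head -2
python3 -m pendant '[[[0,0,0.3,0,0,0,0.3],[0,0,0.17,0,0,0,0.3],[0,0,0,0,0,0,-1],[0,0,0,0,0,0,-1],[0,0,0,0,0,0,-1],[0,0,0,0,0,0,-1],[0,0,0,0,0,0,-1],[0,0,0,0,0,0,-1]]]' 35
python3 -m pendant '[[[0,0,0,0,0,0,-1],[0,0,0,0,0,0,-1],[0,0,-0.5,0,0,0,-1],[0,0,-0.9,0,0,0.9,-1],[0,0,-0.9,0,0,1,-1],[0,0,-0.9,0,0,1,-1],[0,0,-0.9,0,0,1,-1],[0,0,-0.9,0,0,1,-1]]]' | tail -2
python3 -m pendant '[[[0,0,-0.6,0,0,1,-1],[0,0,-0.6,0,0,1,-1],[0,0,0,0,0,1,-1],[0,0,0,0,0,1,-1],[0,0,0,0,0,1,-1],[0,0,0,0,0,1,-1],[0,0,0,0,0,1,-1],[0,0,0,0,0,1,-1]]]' | tail -2
python3 -m pendant '[[[0,0,0,0,0,1,-1],[0,0,0,0,0,1,-1],[0,0,0,0,0,1,-1],[0,0,0,0,0,1,-1],[0,0,0,0,0,1,-1],[0,0,0,0,0,1,-1],[0,0,0,0,0,1,-1],[0,0,0,0,0,1,-1]]]'
python3 - <<'E'
from h import *
to(st(-.119,-.002,.054),-173.95)
E
```

```text
time_s: 33.3
tcp_pos: [0.4297, 0.3761, 0.0481]
time_s: 34.1
tcp_pos: [0.4297, 0.3755, 0.0404]
eef_rot: [-180.0, 0.0, -77.4]
contact_force: [-2.2, 0.2, 2.9]
gripper_width: 0.0196
gripper_force: 35.0
gripper_width: 0.0198
gripper_force: 35.0
gripper_width: 0.0196
gripper_force: 35.0
time_s: 36.5
tcp_pos: [0.4297, 0.3752, 0.1643]
eef_rot: [180.0, -0.0, -161.2]
contact_force: [-1.1, 0.5, -1.9]
gripper_width: 0.0196
gripper_force: 35.0
turn units [-0.  -0.   3.2] shift units [ -3.2  -17.82   5.51]
```

```bash
python3 -m pendant '[[[0,0,0,0,0,1,-1],[0,0,0,0,0,1,-1],[0,0,0,0,0,1,-1],[0,0,0,0,0,0.15,-1],[0,-1,0,0,0,0,-1],[0,-1,0,0,0,0,-1],[0,-1,0,0,0,0,-1],[0,-1,0,0,0,0,-1]]]' | tail -2
python3 -m pendant '[[[0,-1,0,0,0,0,-1],[0,-1,0,0,0,0,-1],[0,-1,0,0,0,0,-1],[0,-1,0,0,0,0,-1],[0,-1,0,0,0,0,-1],[0,-1,0,0,0,0,-1],[0,-1,0,0,0,0,-1],[0,-1,0,0,0,0,-1]]]' | tail -2
python3 -m pendant '[[[-0.1,-1,0,0,0,0,-1],[-0.5,-1,0,0,0,0,-1],[-0.5,-1,0,0,0,0,-1],[-0.5,-1,0,0,0,0,-1],[-0.5,-1,0,0,0,0,-1],[-0.5,-0.8,0,0,0,0,-1],[-0.4,0,0,0,0,0,-1],[0,0,0,0,0,0,-1]]]'
python3 - <<'E'
from h import *
to(st(-.1215,-.002,.056),-173.75)
c=cap("wrist"); cv2.imwrite('pics/wrist4.png',c['frame'])
E
```

```text
gripper_width: 0.0195
gripper_force: 35.0
gripper_width: 0.0197
gripper_force: 35.0
time_s: 38.9
tcp_pos: [0.5298, 0.0276, 0.1639]
eef_rot: [-180.0, 0.0, -173.7]
contact_force: [0.3, 0.7, -1.2]
gripper_width: 0.0198
gripper_force: 35.0
turn units [-0.    0.    0.02] shift units [ 0.07 -0.01  5.39]
```

View pics/wrist4.png

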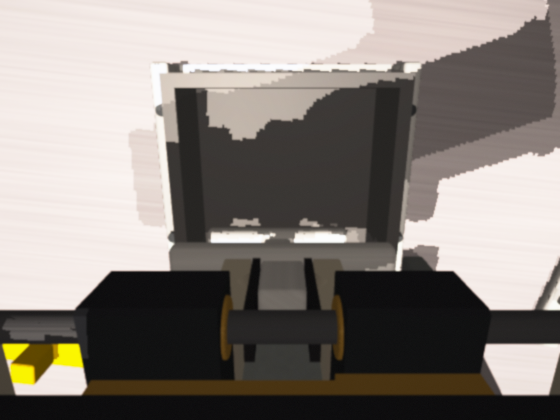

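The held handle (stem at 282,280) hangs straight over the open box, and the front half of the box is empty.

```bash
python3 -m pendant '[[[0.07,0,0.8,0,0,0,-1],[0,0,0.8,0,0,0,-1],[0,0,0.8,0,0,0,-1],[0,0,0.8,0,0,0,-1],[0,0,0.8,0,0,0,-1],[0,0,0.7,0,0,0,-1],[0,0,0.4,0,0,0,-1],[0,0,0.29,0,0,0,-1]]]'
python3 -m pendant '[[[0,0,0,0,0,0,-0.4],[0,0,0,0,0,0,-0.4],[0,0,0,0,0,0,-0.4],[0,0,0,0,0,0,-0.4],[0,0,0,0,0,0,-0.4],[0,0,0,0,0,0,-0.4],[0,0,0,0,0,0,-0.4],[0,0,0,0,0,0,-0.4]]]'
python3 -m pendant '[[[0,0,-0.5,0,0,0,-0.4],[0,0,-0.9,0,0,0,-0.4],[0,0,-0.9,0,0,0,-0.4],[0,0,-0.9,0,0,0,-0.4],[0.5,0,-0.9,0,0,0,0],[0.5,0,-0.9,0,0,0,0],[0.5,0,-0.9,0,0,0,0],[0.5,0,-0.9,0,0,0,0]]]'
python3 -m pendant '[[[0.5,0,-0.6,0,0,0,0.3],[0.5,0,-0.6,0,0,0,0.3],[0.5,0,-0.6,0,0,0,0.3],[0.5,0,-0.6,0,0,0,0.3],[0.5,0,-0.6,0,0,0,0.3],[0.5,0,0,0,0,0,0.3],[0,0,0,0,0,0,0.3],[0,0,0,0,0,0,0.3]]]'
python3 - <<'E'
from h import *
c=cap("wrist"); pickle.dump(c,open('wrist5.pkl','wb'));cv2.imwrite('pics/wrist5.png',c['frame'])
to([.586,.2838,.037],-97.5)
E
```

```text
time_s: 39.75
tcp_pos: [0.5274, 0.0285, 0.0558]
eef_rot: [-180.0, -0.0, -173.5]
contact_force: [0.7, 0.1, -1.8]
gripper_width: 0.0198
gripper_force: 35.0
time_s: 40.55
tcp_pos: [0.5278, 0.0281, 0.0562]
eef_rot: [-180.0, 0.0, -173.6]
contact_force: [0.4, -0.2, 0.4]
gripper_width: 0.0264
gripper_force: 0.0
time_s: 41.35
tcp_pos: [0.4876, 0.0236, 0.1937]
eef_rot: [180.0, 0.0, -173.6]
contact_force: [0.7, 0.1, 0.3]
gripper_width: 0.0432
gripper_force: 0.0
time_s: 42.15
tcp_pos: [0.4281, 0.017, 0.2518]
eef_rot: [180.0, -0.0, -173.6]
contact_force: [0.4, -0.5, -1.0]
gripper_width: 0.0571
gripper_force: 0.0
turn units [ 0.000e+00 -1.000e-02 -1.902e+01] shift units [-14.25  -6.08  10.73]
```

View pics/wrist5.png

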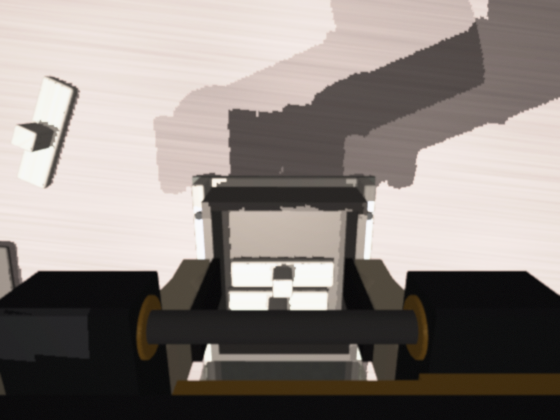

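Two handles lie flat side by side in the box at (282,272) and (282,298), with room in front of them. Handle D is at (45,130).

```bash
python3 - <<'E'
from h import *
c=pickle.load(open('wrist5.pkl','rb')); 
handles(c,[(55,115)])
P=depthpts(c); 
for b in [(235,270),(245,299),(325,299),(282,285)]: print(P[b[1],b[0]].round(4), inst(P[b[1],b[0]]).round(4))
# handle edges in box, column profile at u=245 & 320
g=c['frame'].mean(2)
for u in(245,318): 
    col=g[250:312,u]; print([int(x) for x in col]); print([(v,*(inst(plane(c,[(u,v)],.026)[0])*1000).round(1)) for v in (257,258,259,286,287,288,290,291,292)])
to([.4128,-.2224,.2],-108.4)
E
```

```text
(55, 115) bar [ 403.1 -217.1   87.9   30.7  -18.5] zlo 0.012 stem [ 412.5 -218.3   24.3   22.7] n 630 zs 0.0416
[ 0.5313 -0.0211  0.0267] [-0.1238 -0.0504]
[ 0.5647 -0.0078  0.0269] [-0.0892 -0.0407]
[0.5553 0.0786 0.0266] [-0.0892  0.0462]
[0.5277 0.0285 0.0557] [-0.122  -0.0007]
[178, 178, 177, 177, 177, 170, 138, 85, 67, 75, 91, 139, 196, 228, 241, 247, 249, 249, 249, 249, 248, 248, 248, 248, 248, 248, 248, 248, 248, 248, 248, 248, 248, 247, 246, 240, 199, 111, 74, 81, 118, 178, 223, 240, 246, 248, 248, 248, 248, 248, 248, 247, 247, 247, 247, 247, 247, 247, 244, 216, 119, 42]
[(257, np.float64(-138.5), np.float64(-39.5)), (258, np.float64(-137.4), np.float64(-39.5)), (259, np.float64(-136.2), np.float64(-39.5)), (286, np.float64(-104.5), np.float64(-40.4)), (287, np.float64(-103.3), np.float64(-40.4)), (288, np.float64(-102.1), np.float64(-40.5)), (290, np.float64(-99.7), np.float64(-40.5)), (291, np.float64(-98.5), np.float64(-40.6)), (292, np.float64(-97.2), np.float64(-40.6))]
[175, 174, 174, 174, 174, 166, 132, 77, 61, 74, 97, 144, 201, 235, 245, 248, 249, 249, 248, 249, 248, 248, 248, 247, 248, 248, 248, 248, 247, 247, 247, 247, 247, 247, 245, 238, 195, 106, 72, 76, 99, 159, 216, 239, 246, 248, 248, 248, 248, 247, 247, 247, 246, 247, 247, 248, 247, 246, 242, 215, 118, 41]
[(257, np.float64(-138.7), np.float64(37.1)), (258, np.float64(-137.5), np.float64(37.1)), (259, np.float64(-136.4), np.float64(37.2)), (286, np.float64(-104.6), np.float64(38.2)), (287, np.float64(-103.4), np.float64(38.2)), (288, np.float64(-102.2), np.float64(38.2)), (290, np.float64(-99.8), np.float64(38.3)), (291, np.float64(-98.6), np.float64(38.3)), (292, np.float64(-97.4), np.float64(38.4))]
turn units [ 0.000e+00 -1.000e-02 -1.629e+01] shift units [11.6  -3.04  2.58]
```

```bash
python3 -m pendant '[[[0,0,0,0,0,-1,0.3],[0,0,0,0,0,-1,0.3],[0,0,0,0,0,-1,0.3],[0,0,0,0,0,-1,0.3],[0,0,0,0,0,-1,0.3],[0,0,0,0,0,-1,0.3],[0,0,0,0,0,-1,0.3],[0,0,0,0,0,-1,0.3]]]' | tail -2
python3 -m pendant '[[[0,0,0,0,0,-1,0.3],[0,0,0,0,0,-1,0.3],[0,0,0,0,0,-1,0.3],[0,0,0,0,0,-1,0.3],[0,0,0,0,0,-1,0.3],[0,0,0,0,0,-1,0.3],[0,0,0,0,0,-1,0.3],[0,0,0,0,0,-1,0.3]]]' | tail -2
python3 -m pendant '[[[0.9,-0.25,0.2,0,0,-0.29,0.3],[0.9,-0.25,0.2,0,0,0,0.3],[0.9,-0.25,0.2,0,0,0,0.3],[0.9,-0.25,0.2,0,0,0,0.3],[0.9,-0.25,0.2,0,0,0,0.3],[0.9,-0.25,0.2,0,0,0,0.3],[0.9,-0.25,0.2,0,0,0,0.3],[0.9,-0.25,0.2,0,0,0,0.3]]]' | tail -2
python3 -m pendant '[[[0.9,-0.2,0.2,0,0,0,0.3],[0.9,-0.2,0.2,0,0,0,0.3],[0.9,-0.2,0.2,0,0,0,0.3],[0.9,-0.2,0.2,0,0,0,0.3],[0.8,-0.1,0.2,0,0,0,0.3],[0,0,0,0,0,0,0.3],[0,0,0,0,0,0,0.3],[0,0,0,0,0,0,0.3]]]'
python3 - <<'E'
from h import *
c=cap("wrist"); handles(c,[(262,170)])
for x in (.4128,): to([x,-.2205,.037],-108.5)
E
```

```text
gripper_width: 0.0574
gripper_force: 0.0
gripper_width: 0.0569
gripper_force: 0.0
gripper_width: 0.0566
gripper_force: 0.0
time_s: 45.4
tcp_pos: [0.41, -0.2211, 0.2]
eef_rot: [180.0, -0.0, -108.4]
contact_force: [0.2, 0.4, 0.5]
gripper_width: 0.0567
gripper_force: 0.0
(262, 170) bar [ 425.9 -225.4   84.8   30.4  -18.9] zlo 0.0123 stem [ 413.2 -222.9   21.    19.6] n 613 zs 0.0422
turn units [ 0.   -0.    0.03] shift units [-0.07 -0.12  8.16]
```

```bash
python3 -m pendant '[[[0.03,-0.1,1,0,0,0,0.3],[0,-0.08,1,0,0,0,0.3],[0,0,1,0,0,0,0.3],[0,0,1,0,0,0,0.3],[0,0,1,0,0,0,0.3],[0,0,1,0,0,0,0.3],[0,0,1,0,0,0,0.3],[0,0,0.9,0,0,0,0.3]]]' | head -2
python3 -m pendant '[[[0,0,0.2,0,0,0,0.3],[0,0,0.05,0,0,0,0.3],[0,0,0,0,0,0,-1],[0,0,0,0,0,0,-1],[0,0,0,0,0,0,-1],[0,0,0,0,0,0,-1],[0,0,0,0,0,0,-1],[0,0,0,0,0,0,-1]]]' 35
python3 -m pendant '[[[0,0,0,0,0,0,-1],[0,0,0,0,0,0,-1],[0,0,-0.5,0,0,0,-1],[0,0,-0.9,0,0,0.9,-1],[0,0,-0.9,0,0,1,-1],[0,0,-0.9,0,0,1,-1],[0,0,-0.9,0,0,1,-1],[0,0,-0.9,0,0,1,-1]]]' | tail -2
python3 -m pendant '[[[0,0,-0.6,0,0,1,-1],[0,0,-0.6,0,0,1,-1],[0,0,0,0,0,1,-1],[0,0,0,0,0,1,-1],[0,0,0,0,0,1,-1],[0,0,0,0,0,1,-1],[0,0,0,0,0,1,-1],[0,0,0,0,0,1,-1]]]'
python3 - <<'E'
from h import *
to(st(-.153,0,.054),-173.75)
E
```

```text
time_s: 46.25
tcp_pos: [0.4133, -0.2226, 0.0415]
time_s: 47.05
tcp_pos: [0.413, -0.2232, 0.0374]
eef_rot: [-180.0, 0.0, -108.4]
contact_force: [-0.1, 0.7, 4.6]
gripper_width: 0.0198
gripper_force: 35.0
gripper_width: 0.02
gripper_force: 35.0
time_s: 48.65
tcp_pos: [0.4127, -0.2231, 0.1615]
eef_rot: [180.0, -0.0, -160.2]
contact_force: [0.7, 0.8, -1.4]
gripper_width: 0.0199
gripper_force: 35.0
turn units [ 0.   -0.    3.39] shift units [-5.54 11.91  5.38]
```

```bash
python3 -m pendant '[[[0,0,0,0,0,1,-1],[0,0,0,0,0,1,-1],[0,0,0,0,0,1,-1],[0,0,0,0,0,0.39,-1],[-0.45,1,0,0,0,0,-1],[-0.45,1,0,0,0,0,-1],[-0.45,1,0,0,0,0,-1],[-0.45,1,0,0,0,0,-1]]]' | tail -2
python3 -m pendant '[[[-0.47,1,0,0,0,0,-1],[-0.47,1,0,0,0,0,-1],[-0.47,1,0,0,0,0,-1],[-0.47,1,0,0,0,0,-1],[-0.47,1,0,0,0,0,-1],[-0.47,1,0,0,0,0,-1],[-0.47,1,0,0,0,0,-1],[-0.45,0.91,0,0,0,0,-1]]]'
python3 - <<'E'
from h import *
to(st(-.153,0,.053),-173.75)
E
```

```text
gripper_width: 0.02
gripper_force: 35.0
time_s: 50.25
tcp_pos: [0.4965, 0.0269, 0.1614]
eef_rot: [180.0, -0.0, -173.5]
contact_force: [0.1, -1.1, -1.2]
gripper_width: 0.0197
gripper_force: 35.0
turn units [ 0.   -0.    0.06] shift units [-0.01 -0.06  5.42]
```

```bash
python3 -m pendant '[[[0,-0.06,0.8,0,0,0.05,-1],[0,0,0.8,0,0,0,-1],[0,0,0.8,0,0,0,-1],[0,0,0.8,0,0,0,-1],[0,0,0.8,0,0,0,-1],[0,0,0.7,0,0,0,-1],[0,0,0.5,0,0,0,-1],[0,0,0.2,0,0,0,-1]]]'
python3 -m pendant '[[[0,0,0,0,0,0,-0.4],[0,0,0,0,0,0,-0.4],[0,0,0,0,0,0,-0.4],[0,0,0,0,0,0,-0.4],[0,0,0,0,0,0,-0.4],[0,0,0,0,0,0,-0.4],[0,0,0,0,0,0,-0.4],[0,0,0,0,0,0,-0.4]]]' |tail -2
python3 -m pendant '[[[0,0,-0.5,0,0,0,-0.4],[0,0,-0.9,0,0,0,-0.4],[0,0,-0.9,0,0,0,-0.4],[0,0,-0.9,0,0,0,-0.4],[0.5,0,-0.9,0,0,0,0],[0.5,0,-0.9,0,0,0,0],[0.5,0,-0.9,0,0,0,0],[0.5,0,-0.9,0,0,0,0]]]' |tail -2
python3 - <<'E'
from h import *
to([.586,.2838,.25],-97.5)
c=cap("wrist"); pickle.dump(c,open('wrist6.pkl','wb'));cv2.imwrite('pics/wrist6.png',c['frame'])
E
```

```text
time_s: 51.05
tcp_pos: [0.4962, 0.0246, 0.0524]
eef_rot: [-180.0, -0.1, -173.8]
contact_force: [-0.2, -0.0, -1.5]
gripper_width: 0.0198
gripper_force: 35.0
gripper_width: 0.0261
gripper_force: 0.0
gripper_width: 0.0435
gripper_force: 0.0
turn units [-0.000e+00  1.000e-02 -1.907e+01] shift units [-13.91  -4.71  -2.97]
```

```bash
python3 -m pendant '[[[0,0.8,-0.4,0,0,0,0.3],[0,0.8,-0.4,0,0,0,0.3],[0,0.8,-0.4,0,0,0,0.3],[0,0.8,-0.4,0,0,0,0.3],[0,0.8,-0.4,0,0,0,0.3],[0,0.8,-0.4,0,0,0,0.3],[0,0.8,-0.4,0,0,0,0.3],[0,0.8,0,0,0,0,0.3]]]' |tail -2
python3 -m pendant '[[[0,0.8,0,0,0,0,0.3],[0,0.8,0,0,0,0,0.3],[0,0.8,0,0,0,0,0.3],[0,0.8,0,0,0,0,0.3],[0,0.8,0,0,0,0,0.3],[0,0.8,0,0,0,-1,0.3],[0,0.8,0,0,0,-1,0.3],[0,0,0,0,0,-1,0.3]]]' |tail -2
python3 -m pendant '[[[0,0,0,0,0,-1,0.3],[0,0,0,0,0,-1,0.3],[0,0,0,0,0,-1,0.3],[0,0,0,0,0,-1,0.3],[0,0,0,0,0,-1,0.3],[0,0,0,0,0,-1,0.3],[0,0,0,0,0,-1,0.3],[0,0,0,0,0,-1,0.3]]]' |tail -2
python3 -m pendant '[[[0,0,0,0,0,-1,0.3],[0,0,0,0,0,-1,0.3],[0,0,0,0,0,-1,0.3],[0,0,0,0,0,-1,0.3],[0,0,0,0,0,-1,0.3],[0,0,0,0,0,-1,0.3],[0,0,0,0,0,-1,0.3],[0,0,0,0,0,-1,0.3]]]'
python3 - <<'E'
from h import *
to([.586,.2838,.2],-97.5)
c=cap("wrist"); pickle.dump(c,open('wrist7.pkl','wb'));cv2.imwrite('pics/wrist7.png',c['frame'])
E
```

```text
gripper_width: 0.0572
gripper_force: 0.0
gripper_width: 0.0569
gripper_force: 0.0
gripper_width: 0.0571
gripper_force: 0.0
time_s: 55.9
tcp_pos: [0.4296, 0.2596, 0.245]
eef_rot: [180.0, -0.0, -97.6]
contact_force: [-0.1, -0.2, -0.5]
gripper_width: 0.0568
gripper_force: 0.0
turn units [ 0.   -0.   -0.03] shift units [-2.22 -7.59  2.25]
```

View pics/wrist7.png

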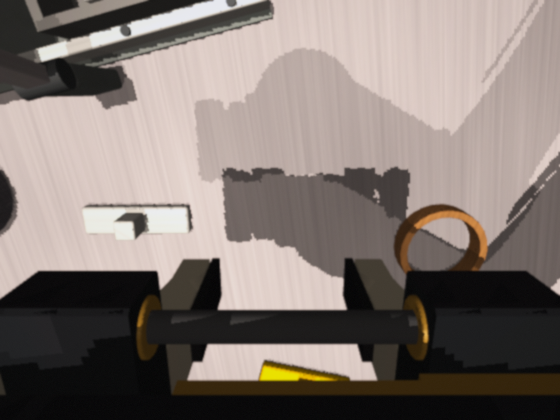

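Handle C still lies at (135,220), with the ring at (440,240) and the yellow decoy at (300,375).

```bash
python3 -m pendant '[[[-0.27,-0.95,0.3,0,0,0,0.3],[-0.27,-0.95,0.3,0,0,0,0.3],[-0.27,-0.95,0.3,0,0,0,0.3],[-0.27,-0.95,0.3,0,0,0,0.3],[-0.27,-0.95,0.3,0,0,0,0.3],[-0.27,-0.95,0.3,0,0,0,0.3],[-0.27,-0.95,0.3,0,0,0,0.3],[-0.27,-0.95,0.1,0,0,0,0.3]]]' |tail -2
python3 - <<'E'
from h import *
handles(pickle.load(open('wrist7.pkl','rb')),[(100,220)])
c=cap("wrist"); handles(c,[(262,170)])
to([.586,.2838,.037],-97.5)
E
```

```text
gripper_width: 0.0569
gripper_force: 0.0
(100, 220) bar [606.3 281.4  71.   29.1  -7.3] zlo 0.0122 stem [585.  282.8  22.5  23.1] n 510 zs 0.042
(262, 170) bar [601.8 282.8  81.2  30.6  -7.3] zlo 0.0123 stem [587.1 283.1  21.1  19.7] n 621 zs 0.0421
turn units [ 0.   -0.02 -0.09] shift units [-0.07  0.16  8.12]
```

```bash
python3 -m pendant '[[[-0.05,0.1,1,0,0,0,0.3],[0,0,1,0,0,0,0.3],[0,0,1,0,0,0,0.3],[0,0,1,0,0,0,0.3],[0,0,1,0,0,0,0.3],[0,0,1,0,0,0,0.3],[0,0,1,0,0,0,0.3],[0,0,0.85,0,0,0,0.3]]]' | head -2
python3 -m pendant '[[[0,0,0.2,0,0,0,0.3],[0,0,0.05,0,0,0,0.3],[0,0,0,0,0,0,-1],[0,0,0,0,0,0,-1],[0,0,0,0,0,0,-1],[0,0,0,0,0,0,-1],[0,0,0,0,0,0,-1],[0,0,0,0,0,0,-1]]]' 35
python3 -m pendant '[[[0,0,0,0,0,0,-1],[0,0,0,0,0,0,-1],[0,0,-0.5,0,0,0,-1],[0,0,-0.9,0,0,0,-1],[0,0,-0.9,0,0,0,-1],[0,0,-0.9,0,0,0,-1],[0,0,-0.9,0,0,0,-1],[0,0,-0.9,0,0,0,-1]]]' | tail -2
python3 -m pendant '[[[0,0.9,-0.6,0,0,0,-1],[0,0.9,-0.6,0,0,0,-1],[0,0.9,0,0,0,0,-1],[0,0.9,0,0,0,0,-1],[0,0.9,0,0,0,0,-1],[0,0.9,0,0,0,0,-1],[0,0.9,0,0,0,0,-1],[0,0.9,0,0,0,0,-1]]]'
python3 - <<'E'
from h import *
to(st(-.1865,0,.054),-173.75)
E
```

```text
time_s: 57.6
tcp_pos: [0.5839, 0.2828, 0.0427]
time_s: 58.4
tcp_pos: [0.5846, 0.2825, 0.0396]
eef_rot: [-180.0, 0.0, -97.8]
contact_force: [-0.9, 0.1, 2.6]
gripper_width: 0.0199
gripper_force: 35.0
gripper_width: 0.0199
gripper_force: 35.0
time_s: 60.0
tcp_pos: [0.4407, 0.3017, 0.1635]
eef_rot: [180.0, 0.0, -97.8]
contact_force: [-0.1, 0.5, -0.1]
gripper_width: 0.0201
gripper_force: 35.0
turn units [ 0.   -0.   18.99] shift units [  0.39 -14.02   5.47]
```

```bash
python3 -m pendant '[[[0,0,0,0,0,1,-1],[0,0,0,0,0,1,-1],[0,0,0,0,0,1,-1],[0,0,0,0,0,1,-1],[0,0,0,0,0,1,-1],[0,0,0,0,0,1,-1],[0,0,0,0,0,1,-1],[0,0,0,0,0,1,-1]]]' | tail -2
python3 -m pendant '[[[0,0,0,0,0,1,-1],[0,0,0,0,0,1,-1],[0,0,0,0,0,1,-1],[0,0,0,0,0,1,-1],[0,0,0,0,0,1,-1],[0,0,0,0,0,1,-1],[0,0,0,0,0,1,-1],[0,0,0,0,0,1,-1]]]' | tail -2
python3 -m pendant '[[[0,0,0,0,0,1,-1],[0,0,0,0,0,1,-1],[0,0,0,0,0,1,-1],[0,-1,0,0,0,0,-1],[0,-1,0,0,0,0,-1],[0,-1,0,0,0,0,-1],[0,-1,0,0,0,0,-1],[0,-1,0,0,0,0,-1]]]' | tail -2
python3 -m pendant '[[[0,-1,0,0,0,0,-1],[0,-1,0,0,0,0,-1],[0,-1,0,0,0,0,-1],[0,-1,0,0,0,0,-1],[0,-1,0,0,0,0,-1],[0,-1,0,0,0,0,-1],[0,-1,0,0,0,0,-1],[0,-1,0,0,0,0,-1]]]' | tail -2
python3 -m pendant '[[[0.2,-1,0,0,0,0,-1],[0.18,0,0,0,0,0,-1],[0,0,0,0,0,0,-1],[0,0,0,0,0,0,-1],[0,0,0,0,0,0,-1],[0,0,0,0,0,0,-1],[0,0,0,0,0,0,-1],[0,0,0,0,0,0,-1]]]'
python3 - <<'E'
from h import *
to(st(-.1865,0,.055),-173.75)
E
```

```text
gripper_width: 0.0197
gripper_force: 35.0
gripper_width: 0.0199
gripper_force: 35.0
gripper_width: 0.0198
gripper_force: 35.0
gripper_width: 0.0198
gripper_force: 35.0
time_s: 64.0
tcp_pos: [0.4644, 0.0229, 0.1631]
eef_rot: [-180.0, -0.0, -173.7]
contact_force: [-0.6, 0.4, 0.1]
gripper_width: 0.0198
gripper_force: 35.0
turn units [-0. -0.  0.] shift units [ 0.05 -0.04  5.4 ]
```

```bash
python3 - <<'E'
from h import *
c=pickle.load(open('wrist6.pkl','rb')); P=depthpts(c); q=P.reshape(-1,3); d=inst(q)*1000
m=(abs(d[:,1])<55)&(d[:,0]>-203)&(d[:,0]<-60)
for lo,hi in((.022,.031),(.052,.06)):
    k=m&(q[:,2]>lo)&(q[:,2]<hi); h,e=np.histogram(d[k,0],bins=np.arange(-204,-60,4)); print([(int(a),int(b)) for a,b in zip(e,h) if b>5])
E
python3 -m pendant '[[[0.05,0,0.8,0,0,0,-1],[0,0,0.8,0,0,0,-1],[0,0,0.8,0,0,0,-1],[0,0,0.4,0,0,0,-1],[0,0,0,0,0,0,-1],[0,0,0,0,0,0,-1],[0,0,0,0,0,0,-1],[0,0,0,0,0,0,-1]]]'
```

```text
[(-168, 589), (-164, 565), (-160, 451), (-156, 437), (-152, 422), (-148, 430), (-144, 404), (-140, 198), (-136, 160), (-132, 329), (-128, 357), (-124, 278), (-120, 290), (-116, 276), (-112, 270), (-108, 243), (-100, 265), (-96, 303), (-92, 285), (-88, 157)]
[(-164, 106), (-160, 126), (-156, 119), (-152, 118), (-148, 124), (-144, 33), (-132, 14), (-128, 152), (-124, 105), (-120, 116), (-116, 106), (-112, 87)]
time_s: 64.8
tcp_pos: [0.4638, 0.0227, 0.1078]
eef_rot: [180.0, 0.1, -173.8]
contact_force: [-0.0, -0.4, -0.3]
gripper_width: 0.0202
gripper_force: 35.0
```

```bash
python3 -m pendant '[[[0.02,0,0.6,0,0,0,-1],[0,0,0.6,0,0,0,-1],[0,0,0.6,0,0,0,-1],[0,0,0.4,0,0,0,-1],[0,0,0.3,0,0,0,-1],[0,0,0.15,0,0,0,-1],[0,0,0,0,0,0,-1],[0,0,0,0,0,0,-1]]]'
python3 -m pendant '[[[0,0,0,0,0,0,-0.4],[0,0,0,0,0,0,-0.4],[0,0,0,0,0,0,-0.4],[0,0,0,0,0,0,-0.4],[0,0,0,0,0,0,-0.4],[0,0,0,0,0,0,-0.4],[0,0,0,0,0,0,-0.4],[0,0,0,0,0,0,-0.4]]]'
python3 -m pendant '[[[0,0,-0.5,0,0,0,-0.4],[0,0,-0.9,0,0,0,-0.4],[0,0,-0.9,0,0,0,-0.4],[0,0,-0.9,0,0,0,-0.4],[0,0,-0.9,0,0,0,0],[0,0,-0.9,0,0,0,0],[0,0,-0.9,0,0,0,0],[0,0,-0.9,0,0,0,0]]]' |tail -2
python3 -m pendant '[[[0.3,-0.8,-0.9,0,0,0,0.3],[0.3,-0.8,-0.9,0,0,0,0.3],[0.3,-0.8,-0.9,0,0,0,0.3],[0.3,-0.8,-0.9,0,0,0,0.3],[0,0,0,0,0,-1,0.3],[0,0,0,0,0,-1,0.3],[0,0,0,0,0,-1,0.3],[0,0,0,0,0,-1,0.3]]]'
python3 - <<'E'
from h import *
for n in("wrist","top","scene"):
    c=cap(n); pickle.dump(c,open(n+'8.pkl','wb')); cv2.imwrite(f'pics/{n}8.png',c['frame'])
w=[cv2.imread(f'pics/{n}8.png') for n in('wrist','top','scene')]
cv2.imwrite('pics/m8.png',np.vstack([np.hstack([cv2.resize(w[0],(400,300)),cv2.resize(w[1],(400,300))]),np.hstack([cv2.resize(w[2],(400,300)),cv2.resize(w[1][160:270,220:367],(400,300))])]))
E
```

```text
time_s: 65.6
tcp_pos: [0.4633, 0.0226, 0.0544]
eef_rot: [180.0, 0.0, -173.8]
contact_force: [-0.5, 0.6, -0.6]
gripper_width: 0.0195
gripper_force: 35.0
time_s: 66.4
tcp_pos: [0.463, 0.0225, 0.0541]
eef_rot: [-180.0, -0.0, -173.8]
contact_force: [-0.1, 0.7, 0.3]
gripper_width: 0.0264
gripper_force: 0.0
gripper_width: 0.0433
gripper_force: 0.0
time_s: 68.0
tcp_pos: [0.4458, -0.0439, 0.263]
eef_rot: [-180.0, 0.0, -157.6]
contact_force: [0.3, -0.3, 0.1]
gripper_width: 0.0568
gripper_force: 0.0
```

View pics/m8.png

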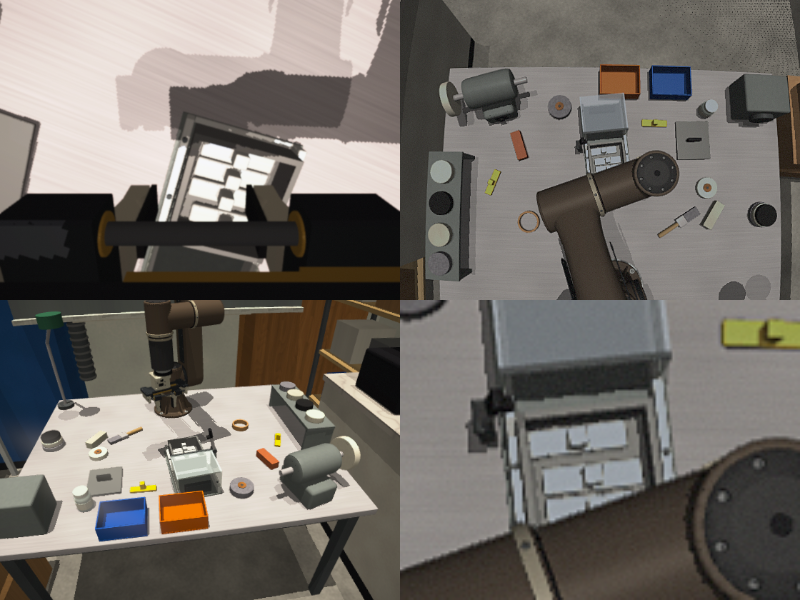

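All four handles lie separately in the box, and no silver handle remains on the bench; only the two yellow ones do. The lid is at about (692,140) in the top quadrant of this mosaic. It is the only flat grey plate with a black grip.

```bash
python3 - <<'E'
from h import *
c=pickle.load(open('top8.pkl','rb')); f=c['frame']
m=cv2.inRange(f,(0,0,0),(60,60,60)); m[:170]=0;m[225:]=0;m[:,:388]=0;m[:,432:]=0
px=np.argwhere(m)[:,::-1]; print(px.mean(0), plane(c,[px.mean(0)],.035))
to([.60,-.34,.35],-84)
E
python3 -m pendant '[[[0,0,-0.3,0,0,-1,0.5],[0,0,-0.3,0,0,-1,0.5],[0,0,-0.3,0,0,-1,0.5],[0,0,-0.3,0,0,-1,0.5],[0,0,-0.3,0,0,-1,0.5],[0,0,-0.3,0,0,-1,0.5],[0,0,-0.3,0,0,-1,0.5],[0,0,-0.3,0,0,-1,0.5]]]' | tail -2
python3 -m pendant '[[[0,0,-0.2,0,0,-1,0.5],[0,0,-0.2,0,0,-1,0.5],[0,0,-0.2,0,0,-1,0.5],[0,0,-0.2,0,0,-1,0.5],[0,0,-0.2,0,0,-1,0.5],[0,0,-0.2,0,0,-1,0.5],[0,0,-0.2,0,0,-1,0.5],[0,0,-0.2,0,0,-1,0.5]]]' | tail -2
python3 -m pendant '[[[0.9,-0.5,0,0,0,-1,0.5],[0.9,-0.5,0,0,0,-1,0.5],[0.9,-0.5,0,0,0,-0.4,0.5],[0.9,-0.5,0,0,0,0,0.5],[0.9,-0.5,0,0,0,0,0.5],[0.9,-0.5,0,0,0,0,0.5],[0.9,-0.5,0,0,0,0,0.5],[0.9,-0.5,0,0,0,0,0.5]]]' | tail -2
python3 -m pendant '[[[0.9,-0.3,0,0,0,0,0.5],[0.9,-0.3,0,0,0,0,0.5],[0.9,-0.3,0,0,0,0,0.5],[0.9,-0.3,0,0,0,0,0.5],[0.9,-0.3,0,0,0,0,0.5],[0,0,0,0,0,0,0.5],[0,0,0,0,0,0,0.5],[0,0,0,0,0,0,0.5]]]'
python3 - <<'E'
from h import *
c=cap("wrist"); pickle.dump(c,open('wrist9.pkl','wb')); cv2.imwrite('pics/wrist9.png',c['frame'])
P=depthpts(c); q=P.reshape(-1,3); f=c['frame'].reshape(-1,3).mean(1)
s=np.isfinite(q).all(1)&(q[:,0]>.48)&(q[:,0]<.76)&(q[:,1]>-.48)&(q[:,1]<-.22)
for lo,hi,n in((.007,.022,'plate'),(.034,.05,'grip')):
    k=s&(q[:,2]>lo)&(q[:,2]<hi); m=k.reshape(P.shape[:2]).astype(np.uint8); m=cv2.morphologyEx(m,cv2.MORPH_OPEN,np.ones((3,3)))
    cs,_=cv2.findContours(m,cv2.RETR_EXTERNAL,cv2.CHAIN_APPROX_NONE); cc=max(cs,key=cv2.contourArea)
    mm=np.zeros_like(m); cv2.drawContours(mm,[cc],-1,1,-1); mm&=m; z=np.median(P[mm>0][:,2])
    w=plane(c,cc[:,0],z)[:,:2]*1000
    print(n,'z',z,'ctr px',cc[:,0].mean(0),cv2.minAreaRect(w.astype(np.float32)))
E
```

```text
[408.44155844 202.6038961 ] [[ 0.59893202 -0.32721489  0.035     ]]
turn units [-1.000e-02  1.000e-02 -1.847e+01] shift units [15.54 -6.11 -4.36]
gripper_width: 0.0656
gripper_force: 0.0
gripper_width: 0.0658
gripper_force: 0.0
gripper_width: 0.0656
gripper_force: 0.0
time_s: 71.35
tcp_pos: [0.5739, -0.2682, 0.3423]
eef_rot: [180.0, 0.0, -84.2]
contact_force: [-0.6, -0.1, 0.1]
gripper_width: 0.0659
gripper_force: 0.0
plate z 0.014391733574036891 ctr px [245.96500921  93.65377532] ((623.889404296875, -338.7423095703125), (165.30877685546875, 145.4536895751953), 1.6618672609329224)
grip z 0.042011897177194224 ctr px [244.2556391   98.05263158] ((623.3449096679688, -338.6837158203125), (14.33676528930664, 58.86531066894531), 3.7111380100250244)
```

View pics/wrist9.png

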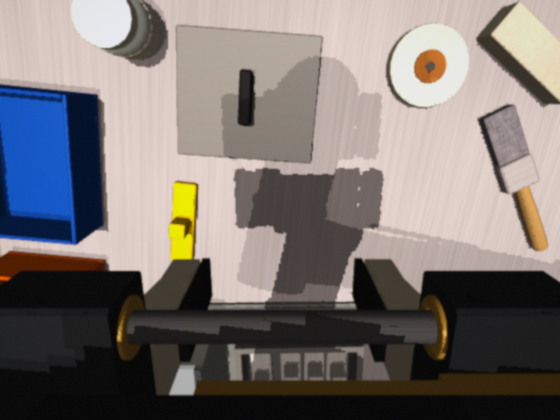

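The lid's black grip is centred at (246,97) on the grey plate. The yellow decoy sits at (183,220), and a white bottle at (115,20) is close by, so I'll check its clearance.

```bash
python3 - <<'E'
from h import *
to([.6236,-.3387,.10],-88.3); to([.6236,-.3387,.039],-88.3)
c=pickle.load(open('top0.pkl' if 0 else 'top8.pkl','rb')); P=depthpts(c)[125:172,408:455].reshape(-1,3)
k=(P[:,2]>.03)&(P[:,2]<.3); print(P[k].min(0),P[k].max(0), np.percentile(P[k],[5,95],axis=0))
E
```

```text
turn units [-0.    0.    1.03] shift units [ 3.6  -2.38 12.12]
turn units [-0.    0.    1.03] shift units [ 3.6  -2.38 15.17]
[ 0.72470584 -0.42743423  0.03028992] [ 0.82741921 -0.32313135  0.09617761] [[ 0.72854073 -0.42032499  0.03808609]
 [ 0.77999521 -0.36787942  0.09218172]]
```

```bash
python3 -m pendant '[[[0,0,0.3,0,0,1.0,0],[0.6,-0.4,1,0,0,0,0],[0.6,-0.4,1,0,0,0,0],[0.6,-0.4,1,0,0,0,0],[0.6,-0.4,1,0,0,0,0],[0.6,-0.4,1,0,0,0,0],[0.6,-0.38,1,0,0,0,0],[0,0,1,0,0,0,0]]]' | tail -2
python3 -m pendant '[[[0,0,1,0,0,0,0],[0,0,1,0,0,0,0],[0,0,1,0,0,0,0],[0,0,1,0,0,0,0],[0,0,0.8,0,0,0,0],[0,0,0,0,0,0,0],[0,0,0,0,0,0,0],[0,0,0,0,0,0,0]]]'
python3 - <<'E'
from h import *
to([.6236,-.3387,.039],-88.3)
E
```

```text
gripper_width: 0.0443
gripper_force: 0.0
time_s: 73.0
tcp_pos: [0.6248, -0.3389, 0.1017]
eef_rot: [-179.9, -0.0, -88.2]
contact_force: [-0.5, -0.3, 0.9]
gripper_width: 0.0439
gripper_force: 0.0
turn units [-0.03 -0.01  0.04] shift units [-0.01  0.06  3.14]
```

```bash
python3 -m pendant '[[[0,0.06,0.7,0,0,0,0],[0,0,0.7,0,0,0,0],[0,0,0.7,0,0,0,0],[0,0,0.5,0,0,0,0],[0,0,0.3,0,0,0,0],[0,0,0.2,0,0,0,0],[0,0,0,0,0,0,0],[0,0,0,0,0,0,0]]]'
python3 -m pendant '[[[0,0,0,0,0,0,-1],[0,0,0,0,0,0,-1],[0,0,0,0,0,0,-1],[0,0,0,0,0,0,-1],[0,0,0,0,0,0,-1],[0,0,0,0,0,0,-1],[0,0,0,0,0,0,-1],[0,0,0,0,0,0,-1]]]' 45
```

```text
time_s: 73.8
tcp_pos: [0.6231, -0.3391, 0.0385]
eef_rot: [-180.0, -0.0, -88.2]
contact_force: [1.1, -0.7, -0.5]
gripper_width: 0.0438
gripper_force: 0.0
time_s: 74.6
tcp_pos: [0.6228, -0.339, 0.0384]
eef_rot: [-180.0, -0.0, -88.2]
contact_force: [-0.1, 1.5, 2.0]
gripper_width: 0.0137
gripper_force: 45.0
```

```bash
python3 -m pendant '[[[0,0,-0.4,0,0,0,-1],[0,0,-0.8,0,0,-0.5,-1],[0,0,-1,0,0,-0.6,-1],[0,0,-1,0,0,0,-1],[0,0,-1,0,0,0,-1],[0,0,-1,0,0,0,-1],[0,0,-1,0,0,0,-1],[0,0,-1,0,0,0,-1]]]'
python3 - <<'E'
from h import *
to(st(-.129,0,.18),-83.75)
for nm in('wrist8','wrist6','wrist5'):
    c=pickle.load(open(nm+'.pkl','rb')); P=depthpts(c); q=P.reshape(-1,3); d=inst(q)*1000
    k=(abs(q[:,2]-.072)<.0035)&(abs(d[:,0]+129)<95)&(abs(d[:,1])<82)
    e=d[k]; print(nm,k.sum(),np.percentile(e,[0.5,1,2,98,99,99.5],axis=0).round(1).T.tolist())
    f=e[abs(e[:,1])<55]; f=f[f[:,0]<-195]; print('front wall band',len(f),np.percentile(f[:,0],[2,98]) if len(f) else '')
    for s in(1,-1):
        g=e[(s*e[:,1]>60)&(e[:,0]>-190)&(e[:,0]<-120)]; print('side',s,len(g),np.percentile(g[:,1],[2,98]) if len(g)>9 else '')
E
```

```text
time_s: 75.4
tcp_pos: [0.6224, -0.3388, 0.1831]
eef_rot: [180.0, 0.0, -83.8]
contact_force: [0.6, -0.1, -1.4]
gripper_width: 0.0134
gripper_force: 45.0
turn units [ 0.    0.   -0.01] shift units [-18.8    3.06   0.16]
wrist8 3896 [[-211.4, -211.3, -210.9, -45.6, -45.0, -44.7], [-71.6, -71.3, -70.9, 73.4, 74.0, 74.3]]
front wall band 1134 [-211.20897288 -202.8038332 ]
side 1 391 [65.97964104 74.2780626 ]
side -1 604 [-71.44249345 -63.61164512]
wrist6 5715 [[-212.0, -212.0, -211.9, -48.3, -48.0, -47.7], [-72.0, -71.8, -71.3, 72.8, 73.3, 73.5]]
front wall band 1907 [-211.97394223 -204.13787415]
side 1 711 [65.6537788  73.64438741]
side -1 632 [-72.10057167 -64.05666112]
wrist5 4036 [[-212.1, -212.0, -211.8, -46.8, -46.4, -46.1], [-72.0, -71.8, -71.2, 72.8, 73.2, 73.5]]
front wall band 1275 [-211.98614568 -203.64576132]
side 1 332 [65.58354778 73.51608061]
side -1 328 [-72.11256674 -64.19670411]
```

```bash
python3 -m pendant '[[[-0.9,0.4,0,0,0,0,-1],[-0.9,0.4,0,0,0,0,-1],[-0.9,0.4,0,0,0,0,-1],[-0.9,0.4,0,0,0,0,-1],[-0.9,0.4,0,0,0,0,-1],[-0.9,0.4,0,0,0,0,-1],[-0.9,0.4,0,0,0,0,-1],[-0.9,0.2,0,0,0,0,-1]]]' | tail -2
python3 -m pendant '[[[-0.9,0.05,0,0,0,0,-1],[-0.9,0,0,0,0,0,-1],[-0.9,0,0,0,0,0,-1],[-0.9,0,0,0,0,0,-1],[-0.9,0,0,0,0,0,-1],[-0.9,0,0,0,0,0,-1],[-0.9,0,0,0,0,0,-1],[-0.9,0,0,0,0,0,-1]]]'
python3 -m pendant '[[[-0.9,0,0,0,0,0,-1],[-0.9,0,0,0,0,0,-1],[-0.7,0,0,0,0,0,-1],[-0.5,0,0,0,0,0,-1],[-0.3,0,0,0,0,0,-1],[-0.2,0,0,0,0,0,-1],[-0.1,0,0,0,0,0,-1],[-0.05,0,0,0,0,0,-1]]]'
python3 - <<'E'
from h import *
to(st(-.1288,.0007,.1024),-83.75)
c=cap("wrist"); pickle.dump(c,open('wrist10.pkl','wb')); cv2.imwrite('pics/wrist10.png',c['frame'])
P=depthpts(c); q=P.reshape(-1,3); d=inst(q)*1000
k=(q[:,2]>.125)&(q[:,2]<.175)&(abs(d[:,0]+129)<110)&(abs(d[:,1])<90); print('lid',np.percentile(q[k,2],[5,50,95]),np.percentile(d[k],[.5,99.5],axis=0))
k=(abs(q[:,2]-.072)<.004)&(abs(d[:,0]+129)<110)&(abs(d[:,1])<90); print('box',k.sum(),np.percentile(d[k],[.5,99.5],axis=0) if k.sum()>9 else '')
E
```

```text
gripper_width: 0.0136
gripper_force: 45.0
time_s: 77.0
tcp_pos: [0.5305, -0.0585, 0.1824]
eef_rot: [180.0, 0.0, -83.8]
contact_force: [0.3, -0.4, -1.6]
gripper_width: 0.0135
gripper_force: 45.0
time_s: 77.8
tcp_pos: [0.523, 0.0132, 0.1821]
eef_rot: [180.0, -0.0, -83.8]
contact_force: [-0.2, 0.1, -2.4]
gripper_width: 0.0137
gripper_force: 45.0
turn units [ 0.   -0.   -0.01] shift units [-0.8   0.02  3.99]
lid [0.15715941 0.15820425 0.15933357] [[-208.99423623  -88.43468257]
 [ -46.09470067   42.97587676]]
box 0
```

View pics/wrist10.png

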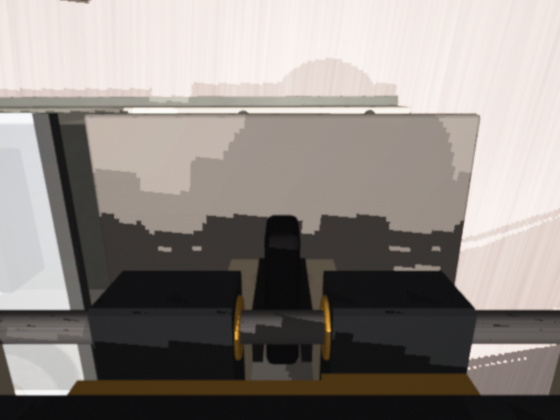

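The lid hangs level, with its plate edges at columns 88 and 478 and its top edge at row 115, and needs another 16 mm toward +y.

```bash
python3 -m pendant '[[[-0.4,0.02,0,0,0,0,-1],[-0.3,0,0.3,0,0,0,-1],[-0.1,0,0.6,0,0,0,-1],[0,0,0.6,0,0,0,-1],[0,0,0.6,0,0,0,-1],[0,0,0.6,0,0,0,-1],[0,0,0.5,0,0,0,-1],[0,0,0.1,0,0,0,-1]]]'
python3 - <<'E'
from h import *
to(st(-.1288,.0007,.1024),-83.75)
E
```

```text
time_s: 78.65
tcp_pos: [0.52, 0.0288, 0.1144]
eef_rot: [179.8, -0.0, -83.8]
contact_force: [-0.3, -1.1, -1.9]
gripper_width: 0.0135
gripper_force: 45.0
turn units [ 0.04 -0.01 -0.01] shift units [-0.01 -0.04  0.6 ]
```

```bash
python3 -m pendant '[[[0,-0.03,0.1,0,0,0,-1],[0,0,0.1,0,0,0,-1],[0,0,0.1,0,0,0,-1],[0,0,0.1,0,0,0,-1],[0,0,0.1,0,0,0,-1],[0,0,0.05,0,0,0,-1],[0,0,0.03,0,0,0,-1],[0,0,0,0,0,0,-1]]]'
```

```text
time_s: 79.45
tcp_pos: [0.5215, 0.0293, 0.1045]
eef_rot: [180.0, -0.0, -83.8]
contact_force: [0.2, -0.1, -1.1]
gripper_width: 0.0136
gripper_force: 45.0
```

```bash
python3 -m pendant '[[[0,0,0.05,0,0,0,-1],[0,0,0.05,0,0,0,-1],[0,0,0.03,0,0,0,-1],[0,0,0,0,0,0,-1],[0,0,0,0,0,0,-1],[0,0,0,0,0,0,-1],[0,0,0,0,0,0,-1],[0,0,0,0,0,0,-1]]]'
```

```text
time_s: 80.25
tcp_pos: [0.5215, 0.0293, 0.1023]
eef_rot: [-180.0, 0.0, -83.8]
contact_force: [-3.5, 0.4, 6.3]
gripper_width: 0.0136
gripper_force: 45.0
```

```bash
python3 -m pendant '[[[0,0,0,0,0,0,0],[0,0,0,0,0,0,0],[0,0,0,0,0,0,0],[0,0,0,0,0,0,0],[0,0,0,0,0,0,0],[0,0,-0.2,0,0,0,0],[0,0,-0.6,0,0,0,0],[0,0,-1,0,0,0,0]]]'
python3 -m pendant '[[[0,0,-1,0,0,0,0],[0,0,-1,0,0,0,0],[0,0,-1,0,0,0,0],[0,0,-1,0,0,0,0],[0,0,-1,0,0,0,0],[0.2,0,-1,0,0,0,0],[0.4,0,-1,0,0,0,0],[0.4,0,-1,0,0,0,0]]]'
python3 - <<'E'
from h import *
c=cap("wrist"); pickle.dump(c,open('wrist11.pkl','wb')); cv2.imwrite('pics/wrist11.png',c['frame'])
P=depthpts(c); q=P.reshape(-1,3); d=inst(q)*1000
k=(q[:,2]>.06)&(q[:,2]<.09)&(abs(d[:,0]+129)<95)&(abs(d[:,1])<85); a=np.c_[d[k]+[129,0],np.ones(k.sum())]; co=np.linalg.lstsq(a,q[k,2]*1000,rcond=None)[0]
print(k.sum(),'plane',co,'ext',np.percentile(d[k],[.3,99.7],axis=0))
k=(q[:,2]>.1)&(q[:,2]<.115)&(abs(d[:,0]+129)<30)&(abs(d[:,1])<50);print('grip',np.percentile(d[k],[1,99],axis=0),np.median(q[k,2]))
E
```

```text
time_s: 81.05
tcp_pos: [0.5209, 0.029, 0.1382]
eef_rot: [179.9, -0.0, -83.8]
contact_force: [0.5, -0.2, 1.2]
gripper_width: 0.0439
gripper_force: 0.0
time_s: 81.85
tcp_pos: [0.5235, 0.0091, 0.3001]
eef_rot: [-179.9, 0.0, -83.8]
contact_force: [0.1, 0.0, 0.4]
gripper_width: 0.0439
gripper_force: 0.0
22312 plane [-6.51383864e-05  1.09680648e-03  7.84664207e+01] ext [[-209.48252772  -71.76787142]
 [ -44.94013887   72.26671362]]
grip [[-134.03907543  -29.1396071 ]
 [-120.206431     28.84111164]] 0.10610985581349328
```

```bash
python3 -m pendant '[[[0,0.8,0,0,0,1,-1],[0,0,0,0,0,1,-1],[0,0,0,0,0,1,-1],[0,0,0,0,0,1,-1],[0,0,0,0,0,1,-1],[0,0,0,0,0,1,-1],[0,0,0,0,0,1,-1],[0,0,0,0,0,1,-1]]]' 40 | tail -2
python3 -m pendant '[[[0,0,0,0,0,1,-1],[0,0,0,0,0,1,-1],[0,0,0,0,0,1,-1],[0,0,0,0,0,1,-1],[0,0,0,0,0,1,-1],[0,0,0,0,0,1,-1],[0,0,0,0,0,1,-1],[0,0,0,0,0,1,-1]]]' | tail -2
python3 -m pendant '[[[0,0,0,0,0,1,-1],[0,0,0,0,0,1,-1],[0,0,0,0,0,1,-1],[0,0,0,0,0,1,-1],[0,0,0,0,0,1,-1],[0,0,0,0,0,1,-1],[0,0,0,0,0,0.5,-1],[0,0,0,0,0,0,-1]]]'
python3 - <<'E'
from h import *
to(st(-.231,-.025,.06),-173.75)
P=pickle.load(open('wrist11.pkl','rb'));print(P['frame'].shape)
E
```

```text
gripper_width: 0.0004
gripper_force: 0.0
gripper_width: 0.0005
gripper_force: 0.0
time_s: 84.3
tcp_pos: [0.5076, 0.0076, 0.2988]
eef_rot: [180.0, 0.1, -173.8]
contact_force: [0.5, 0.3, -0.6]
gripper_width: 0.0005
gripper_force: 0.0
turn units [ 0.    0.01 -0.01] shift units [ 4.34 -0.29 11.94]
(420, 560, 3)
```

```bash
python3 -m pendant '[[[0.8,-0.05,0,0,0,0,-1],[0.8,-0.05,0.3,0,0,0,-1],[0.8,-0.05,0.7,0,0,0,-1],[0.8,-0.05,0.9,0,0,0,-1],[0.7,-0.05,0.9,0,0,0,-1],[0.44,-0.04,0.9,0,0,0,-1],[0,0,0.9,0,0,0,-1],[0,0,0.9,0,0,0,-1]]]'
python3 -m pendant '[[[0,0,0.9,0,0,0,-1],[0,0,0.9,0,0,0,-1],[0,0,0.9,0,0,0,-1],[0,0,0.9,0,0,0,-1],[0,0,0.9,0,0,0,-1],[0,0,0.9,0,0,0,-1],[0,0,0.7,0,0,0,-1],[0,0,0.3,0,0,0,-1]]]'
python3 - <<'E'
from h import *
s=r.get_state(); print(s['time_s'],inst(s['tcp_pos']))
to(st(-.231,-.025,.06),-173.75)
E
```

```text
time_s: 85.1
tcp_pos: [0.4212, -0.0078, 0.188]
eef_rot: [180.0, 0.1, -173.7]
contact_force: [-0.2, 0.3, -0.4]
gripper_width: 0.0005
gripper_force: 0.0
time_s: 85.9
tcp_pos: [0.421, -0.0079, 0.0593]
eef_rot: [-180.0, -0.1, -173.7]
contact_force: [0.3, -0.3, -0.1]
gripper_width: 0.0004
gripper_force: 0.0
85.9 [-0.23201216 -0.02521543]
turn units [-0.01 -0.02  0.  ] shift units [-0.05  0.01 -0.03]
```

```bash
python3 -m pendant '[[[-0.3,0,0,0,0,0,-1],[-0.3,0,0,0,0,0,-1],[-0.4,0,0,0,0,0,-1],[-0.4,0,0,0,0,0,-1],[-0.4,0,0,0,0,0,-1],[-0.4,0,0,0,0,0,-1],[-0.4,0,0,0,0,0,-1],[-0.4,0,0,0,0,0,-1]]]'
python3 -m pendant '[[[-0.4,0,0,0,0,0,-1],[-0.4,0,0,0,0,0,-1],[-0.4,0,0,0,0,0,-1],[-0.4,0,0,0,0,0,-1],[-0.3,0,0,0,0,0,-1],[-0.2,0,0,0,0,0,-1],[-0.1,0,0,0,0,0,-1],[-0.1,0,0,0,0,0,-1]]]'
python3 -m pendant '[[[-0.1,0,0,0,0,0,-1],[-0.1,0,0,0,0,0,-1],[-0.1,0,0,0,0,0,-1],[-0.1,0,0,0,0,0,-1],[-0.1,0,0,0,0,0,-1],[-0.1,0,0,0,0,0,-1],[-0.1,0,0,0,0,0,-1],[-0.1,0,0,0,0,0,-1]]]'
```

```text
time_s: 86.7
tcp_pos: [0.4799, -0.002, 0.06]
eef_rot: [-180.0, -0.2, -173.8]
contact_force: [-8.8, -1.5, 3.6]
gripper_width: 0.0005
gripper_force: 4.5
time_s: 87.5
tcp_pos: [0.5248, 0.0028, 0.06]
eef_rot: [-179.9, -0.3, -173.8]
contact_force: [-8.7, -1.8, 5.3]
gripper_width: 0.0007
gripper_force: 5.3
time_s: 88.3
tcp_pos: [0.5412, 0.0047, 0.06]
eef_rot: [-180.0, -0.3, -173.8]
contact_force: [-7.9, -1.2, 3.0]
gripper_width: -0.0
gripper_force: 4.1
```

```bash
A='n'; python3 -m pendant '[[[-0.06,0,0,0,0,0,-1],[-0.06,0,0,0,0,0,-1],[-0.06,0,0,0,0,0,-1],[-0.06,0,0,0,0,0,-1],[-0.06,0,0,0,0,0,-1],[-0.06,0,0,0,0,0,-1],[-0.06,0,0,0,0,0,-1],[-0.06,0,0,0,0,0,-1]]]' | sed -n '2p;4p'
```

```text
tcp_pos: [0.5507, 0.0057, 0.06]
contact_force: [-8.0, -2.3, 1.9]
```

```bash
python3 -m pendant '[[[-0.06,0,0,0,0,0,-1],[-0.06,0,0,0,0,0,-1],[-0.06,0,0,0,0,0,-1],[-0.06,0,0,0,0,0,-1],[-0.06,0,0,0,0,0,-1],[-0.06,0,0,0,0,0,-1],[-0.06,0,0,0,0,0,-1],[-0.06,0,0,0,0,0,-1]]]' | sed -n '2p;4p'
```

```text
tcp_pos: [0.5603, 0.0068, 0.06]
contact_force: [-8.2, -1.0, 1.7]
```

```bash
python3 -m pendant '[[[-0.05,0,0,0,0,0,-1],[-0.05,0,0,0,0,0,-1],[-0.05,0,0,0,0,0,-1],[-0.05,0,0,0,0,0,-1],[-0.05,0,0,0,0,0,-1],[-0.05,0,0,0,0,0,-1],[-0.05,0,0,0,0,0,-1],[-0.05,0,0,0,0,0,-1]]]' | sed -n '2p;4p'
```

```text
tcp_pos: [0.5619, 0.0068, 0.0598]
contact_force: [-33.9, 5.1, 27.2]
```

```bash
python3 - <<'E'
from h import *
s=r.get_state(); print(inst(s['tcp_pos']),s['contact_force'])
c=cap("scene"); cv2.imwrite('pics/scene12.png',cv2.resize(c['frame'][170:300,190:350],(800,600),interpolation=cv2.INTER_CUBIC))
E
```

```text
[-0.09035417 -0.02598498] [-33.92615876   5.05301408  27.1581058 ]
```

View pics/scene12.png

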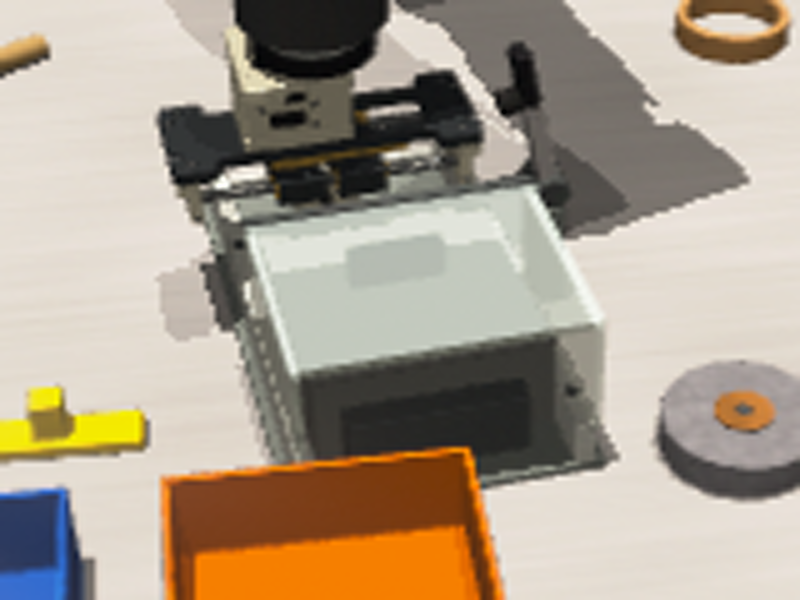

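The box is hard against the stop: the force jumped from 8 N to 34 N and the advance halted. In the picture the upright clamp arm at (530,110) stands clear of the gripper at (480,110). Backing off now.

```bash
python3 -m pendant '[[[0.2,0,0,0,0,0,-1],[0.4,0,0,0,0,0,-1],[0.5,0,0,0,0,0,-1],[0.5,0,0,0,0,0,-1],[0.5,0,-0.4,0,0,0,-1],[0.5,0,-0.8,0,0,0,-1],[0.3,0,-1,0,0,0,-1],[0,0,-1,0,0,0,-1]]]' | sed -n '2p;4p'
python3 -m pendant '[[[0,0,-1,0,0,0,-1],[0,0,-1,0,0,0,-1],[0,0,-1,0,0,0,-1],[0,0,-1,0,0,0,-1],[0,0,-1,0,0,0,-1],[0,0,-1,0,0,0,-1],[0,0,-1,0,0,0,-1],[0,0,-1,0,0,0,-1]]]' | sed -n '2p;4p'
python3 - <<'E'
from h import *
c=cap("wrist"); pickle.dump(c,open('wrist13.pkl','wb'))
P=depthpts(c); q=P.reshape(-1,3); d=inst(q)*1000
k=(q[:,2]>.06)&(q[:,2]<.09)&(d[:,0]>-100)&(d[:,0]<-15)&(abs(d[:,1])<80); print(k.sum())
if k.sum()>200:
    a=np.c_[d[k],np.ones(k.sum())]; print(np.linalg.lstsq(a,q[k,2]*1000,rcond=None)[0],np.percentile(d[k],[.3,99.7],axis=0),np.median(q[k,2]))
c=cap("top"); P=depthpts(c); q=P.reshape(-1,3); d=inst(q)*1000
k=(q[:,2]>.06)&(q[:,2]<.09)&(d[:,0]>-130)&(d[:,0]<-15)&(abs(d[:,1])<80); print('top',k.sum())
if k.sum()>100: print(np.percentile(d[k],[1,99],axis=0),np.median(q[k,2]))
k=(q[:,2]>.11)&(q[:,2]<.23)&(d[:,0]>-75)&(d[:,0]<-22)&(d[:,1]>50)&(d[:,1]<140)
for lo in range(110,220,15):
    m=k&(q[:,2]>lo/1e3)&(q[:,2]<(lo+15)/1e3); 
    if m.sum()>3: print(lo,m.sum(),np.percentile(d[m],[5,50,95],axis=0).round(1).tolist())
E
```

```text
tcp_pos: [0.5116, 0.0022, 0.1253]
contact_force: [0.7, 0.5, 0.3]
tcp_pos: [0.5122, 0.0022, 0.2856]
contact_force: [-0.4, 0.6, 0.6]
4107
[2.46081074e-01 6.61200220e-04 9.29707743e+01] [[-80.45013922 -73.04888787]
 [-22.96684311  71.88852214]] 0.07800323234603601
top 38
140 4 [[-48.2, 107.3], [-45.4, 107.6], [-41.1, 108.1]]
155 7 [[-48.5, 80.5], [-41.8, 103.8], [-40.2, 104.5]]
170 7 [[-51.6, 80.7], [-46.8, 85.4], [-44.2, 101.4]]
200 26 [[-53.3, 87.2], [-47.2, 92.6], [-41.1, 97.9]]
```

```bash
python3 - <<'E'
from h import *
c=pickle.load(open('wrist13.pkl','rb'))
P=depthpts(c); q=P.reshape(-1,3); d=inst(q)*1000
for x in range(-86,20,8):
  for y0,y1 in((-70,-35),(-20,20),(35,70)):
    k=(d[:,0]>x)&(d[:,0]<x+8)&(d[:,1]>y0)&(d[:,1]<y1)&(q[:,2]<.16)
    if k.sum()>30: print(x,y0,k.sum(),np.percentile(q[k,2],[10,50,90]).round(4))
cv2.imwrite('pics/wrist13.png',c['frame'])
E
```

```text
-86 -70 313 [0.0056 0.0072 0.0608]
-86 -20 1059 [0.0064 0.0378 0.0707]
-86 35 978 [0.0067 0.0426 0.0726]
-78 -70 929 [0.0161 0.0592 0.0786]
-78 -20 363 [0.0755 0.0782 0.0792]
-78 35 281 [0.0775 0.0784 0.0793]
-70 -70 252 [0.0773 0.0783 0.0793]
-70 -20 288 [0.0775 0.0783 0.0793]
-70 35 257 [0.0776 0.0784 0.0794]
-62 -70 57 [0.0774 0.0783 0.0791]
-62 -20 64 [0.0772 0.0784 0.0792]
-62 35 250 [0.0776 0.0785 0.0792]
-54 35 134 [0.0775 0.0783 0.0791]
18 -20 33 [0.1289 0.1294 0.13  ]
```

View pics/wrist13.png

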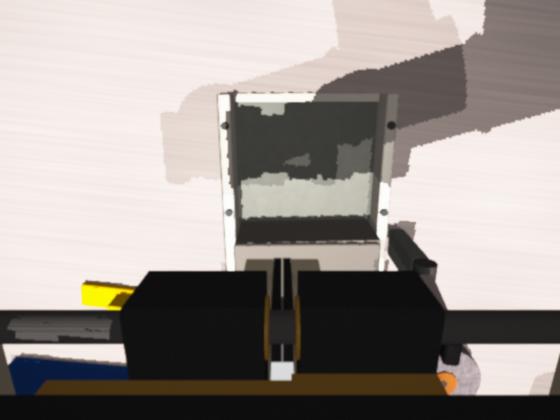

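The empty channel spans rows 95–220, the box front and lid are in at rows 220–270 sitting flat at 78 mm, and the clamp arm stands upright at (415,260).

```bash
python3 -m pendant '[[[0,0,-0.2,0,0,-1,-1],[0,0,-0.2,0,0,-1,-1],[0,0,-0.2,0,0,-1,-1],[0,0,-0.2,0,0,-1,-1],[0,0,-0.2,0,0,-1,-1],[0,0,-0.2,0,0,-1,-1],[0,0,-0.2,0,0,-1,-1],[0,0,-0.2,0,0,-1,-1]]]' | sed -n '2p;4p'
python3 -m pendant '[[[0,0,0,0,0,-1,-1],[0,0,0,0,0,-1,-1],[0,0,0,0,0,-1,-1],[0,0,0,0,0,-1,-1],[0,0,0,0,0,-1,-1],[0,0,0,0,0,-1,-1],[0,0,0,0,0,-1,-1],[0,0,0,0,0,-1,-1]]]' | sed -n '2p;4p'
python3 -m pendant '[[[0,0,0,0,0,-1,-1],[0,0,0,0,0,-1,-1],[0,0,0,0,0,-1,-1],[0,0,0,0,0,-1,-1],[0,0,0,0,0,-1,-1],[0,0,0,0,0,-1,-1],[0,0,0,0,0,-0.5,-1],[0,0,0,0,0,0,-1]]]' | sed -n '2p;4p'
python3 - <<'E'
from h import *
to(st(-.050,.150,.31),-83.75);to(st(-.050,.145,.208),-83.75)
E
```

```text
tcp_pos: [0.5121, 0.0023, 0.3161]
contact_force: [1.0, -0.1, 0.7]
tcp_pos: [0.5121, 0.0023, 0.3159]
contact_force: [0.3, -0.4, -0.0]
tcp_pos: [0.5122, 0.0023, 0.316]
contact_force: [-0.1, 0.4, -0.2]
turn units [-0.  0. -0.] shift units [-8.75 -4.51  0.3 ]
turn units [-0.  0. -0.] shift units [-8.5  -4.51  5.4 ]
```

```bash
python3 -m pendant '[[[-0.9,0,0,0,0,0,-1],[-0.9,0,0,0,0,0,-1],[-0.9,0,0,0,0,0,-1],[-0.9,0,0,0,0,0,-1],[-0.9,-0.3,0,0,0,0,-1],[-0.9,-0.4,0,0,0,0,-1],[-0.9,-0.5,0,0,0,0,-1],[-0.9,-0.5,0,0,0,0,-1]]]' | sed -n '2p;4p'
python3 -m pendant '[[[-0.9,-0.5,0,0,0,0,-1],[-0.65,-0.5,0,0,0,0,-1],[0,-0.5,0,0,0,0,-1],[0,-0.5,0,0,0,0,-1],[0,-0.5,0,0,0,0,-1],[0,-0.3,0,0,0,0,-1],[0,0,0,0,0,0,-1],[0,0,0,0,0,0,-1]]]' | sed -n '2p;4p'
python3 -m pendant '[[[0,0,0.7,0,0,0,-1],[0,0,0.8,0,0,0,-1],[0,0,0.8,0,0,0,-1],[0,0,0.8,0,0,0,-1],[0,0,0.8,0,0,0,-1],[0,0,0.7,0,0,0,-1],[0,0,0.5,0,0,0,-1],[0,0,0.3,0,0,0,-1]]]' | sed -n '2p;4p'
python3 - <<'E'
from h import *
s=r.get_state(); print(inst(s['tcp_pos']),s['tcp_pos'][2])
E
```

```text
tcp_pos: [0.5318, 0.1508, 0.3159]
contact_force: [1.3, 0.7, 1.1]
tcp_pos: [0.5833, 0.1856, 0.3159]
contact_force: [-0.5, -0.5, -0.8]
tcp_pos: [0.5828, 0.1859, 0.2068]
contact_force: [0.1, -0.9, -0.6]
[-0.05006665  0.14979663] 0.2068190385752429
```

```bash
python3 -m pendant '[[[0.5,0,0,0,0,0,-1],[0.5,0,0,0,0,0,-1],[0.5,0,0,0,0,0,-1],[0.5,0,0,0,0,0,-1],[0.3,0,0.05,0,0,0,-1],[0.3,0,0.05,0,0,0,-1],[0.3,0,0.1,0,0,0,-1],[0.3,0,0.1,0,0,0,-1]]]' | sed -n '2p;4p'
python3 -m pendant '[[[0.28,0,0.16,0,0,0,-1],[0.28,0,0.18,0,0,0,-1],[0.28,0,0.18,0,0,0,-1],[0.28,0,0.18,0,0,0,-1],[0.22,0,0.22,0,0,0,-1],[0.22,0,0.25,0,0,0,-1],[0.22,0,0.25,0,0,0,-1],[0.2,0,0.25,0,0,0,-1]]]' | sed -n '2p;4p'
python3 - <<'E'
from h import *
s=r.get_state(); print(inst(s['tcp_pos']),s['tcp_pos'][2])
E
```

```text
tcp_pos: [0.5905, 0.1221, 0.2021]
contact_force: [0.1, 1.5, 0.9]
tcp_pos: [0.5944, 0.0827, 0.168]
contact_force: [0.5, 1.5, 0.4]
[-0.04975244  0.04600884] 0.1680196473715088
```

```bash
python3 -m pendant '[[[0.15,0,0.22,0,0,0,-1],[0.14,0,0.26,0,0,0,-1],[0.12,0,0.27,0,0,0,-1],[0.1,0,0.27,0,0,0,-1],[0.08,0,0.28,0,0,0,-1],[0.06,0,0.3,0,0,0,-1],[0.03,0,0.3,0,0,0,-1],[0.02,0,0.15,0,0,0,-1]]]'
python3 - <<'E'
from h import *
s=r.get_state(); print(inst(s['tcp_pos']),s['tcp_pos'][2])
E
```

```text
time_s: 99.65
tcp_pos: [0.5959, 0.0689, 0.1268]
eef_rot: [180.0, -0.0, -83.8]
contact_force: [-0.7, 1.0, 0.5]
gripper_width: 0.0004
gripper_force: 0.6
[-0.04986779  0.03206674] 0.12683892370252622
```

Near level now; press down gently until it bears.

```bash
python3 -m pendant '[[[0,0,0.05,0,0,0,-1],[0,0,0.05,0,0,0,-1],[0,0,0.05,0,0,0,-1],[0,0,0.05,0,0,0,-1],[0,0,0,0,0,0,-1],[0,0,0,0,0,0,-1],[0,0,0,0,0,0,-1],[0,0,0,0,0,0,-1]]]' | sed -n '2p;4p'
```

```text
tcp_pos: [0.5959, 0.0689, 0.1262]
contact_force: [-8.6, 0.0, 19.8]
```

```bash
python3 -m pendant '[[[0,0,-0.3,0,0,0,-1],[0,0,-0.8,0,0,0,-1],[0,0,-1,0,0,0,-1],[0,0,-1,0,0,0,-1],[0,0,-1,0,0,0,-1],[0,0,-1,0,0,0,-1],[0,0,-1,0,0,0,-1],[0,0,-1,0,0,0,-1]]]' | sed -n '2p;4p'
python3 -m pendant '[[[0.5,0.5,-0.5,0,0,0,-1],[0.5,0.5,-0.5,0,0,0,-1],[0.5,0.5,-0.5,0,0,0,-1],[0.5,0.5,-0.5,0,0,0,-1],[0.5,0.5,0,0,0,0,-1],[0.5,0.5,0,0,0,0,-1],[0,0,0,0,0,0,-1],[0,0,0,0,0,0,-1]]]' | sed -n '2p;4p'
python3 - <<'E'
from h import *
c=cap("wrist"); P=depthpts(c); q=P.reshape(-1,3); d=inst(q)*1000
for y in range(0,125,10):
    k=(abs(d[:,0]+50)<6)&(d[:,1]>y)&(d[:,1]<y+10)&(q[:,2]<.2)
    if k.sum()>20: print(y,k.sum(),np.median(q[k,2]).round(4))
k=(d[:,0]>-100)&(d[:,0]<-66)&(abs(d[:,1])<60)&(q[:,2]>.073)&(q[:,2]<.09); print('lid',k.sum(),np.median(q[k,2]),d[k].min(0))
cv2.imwrite('pics/w14.png',c['frame'])
E
```

```text
tcp_pos: [0.5958, 0.0692, 0.2663]
contact_force: [0.6, 0.8, -0.6]
tcp_pos: [0.5424, 0.0025, 0.3053]
contact_force: [0.1, -0.2, -0.0]
0 230 0.103
10 124 0.1045
20 123 0.1045
30 115 0.1045
40 114 0.1045
50 94 0.1047
lid 1424 0.07836341398510266 [-79.83256664 -59.59192531]
```

View pics/w14.png

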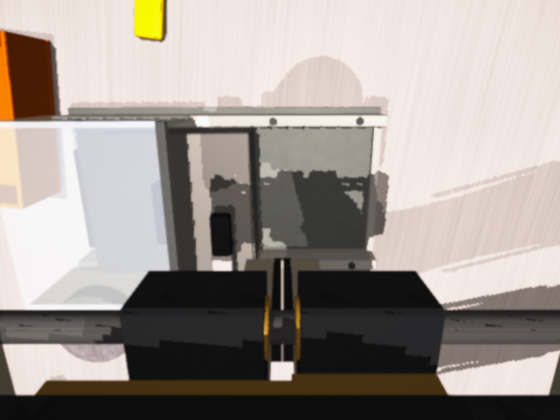

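The clamp arm lies level at 104.5 mm, with its black end at (221,233) over the lid. The lid is flush at 78.4 mm and the box is in under the guard. Handing in.

```bash
python3 -c "
from plant import r
print(r.close_job())"
```

```text
the job is handed in; nothing more can be done
None
```

The job is handed in: all four aluminium T-handles are in the box, the lid sits flush, the box is home against the stop, and the clamp arm is level on the lid; the hand-in returned no verdict.

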